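# Ready the scraper rack for the garage sale

## Robot

A 6-joint arm with a two-finger parallel gripper is mounted at the origin on the work surface. World frame = base frame: x ahead of the robot, y to its left, z up, the work surface at z = 0. Lengths are in mm, angles in rad, forces in N, time in s.
With the tool pointing down it reaches from about 250 to 725 mm from the base axis. Payload 4 kg.
Tool frame: the origin (TCP) lies midway between the tips of the shut fingers; the grasp point (between the pads) lies 19 mm behind it; z points along the fingers, y is the direction in which the jaws open and shut (so a half turn about z gives the same grasp; the last joint's range is limited). The gripper opens to 85 mm and grips with 20 to 120 N. Pads are 22 mm wide; open, the fingers measure 114 mm over their backs; the gripper's body (76 mm by 85 mm) begins 54 mm behind the grasp point. The pads swing forward as they close: fully open they stand 13 mm farther back than shut.
Start: joints at [0, 0.241, 0.005, 1.335, 0, 1.571], TCP at [499.999, -0, 231.306] pointing down, gripper open.
Joint ranges: [-2.72, 2.72], [-1.05, 1.87], [-1.09, 1.28], [-1.99, 2.15], [-1.42, 1.44], [-3.14, 3.14]. Speed limits (rad/s): [2.79, 2.79, 3.14, 3.14, 3.14, 3.14].

## Interface

Orientations are given as a rotation vector (axis times angle).
In Python, from workcell import robot, optics gives the robot as it stands. The module is installed in compiled form; this text tells all that it offers.
- The arm moves only by the tool apply_moves, never from a script. Its arguments are lists of equal length, an entry for each row: "travel": the shift along the tool's x, y, z in cm, a list of three; "turn": the turn about the tool's z in rad. A call has exactly 5 rows; each row is the pose to reach, as a shift and turn from the pose commanded when the call began, along the tool's axes at that moment; what a row does not reach only later rows make up. A row lasts 1/8 s, in which the tool goes at most 62.5 mm and 10.7 degrees, less where a joint would pass 70% of its speed; a pose out of reach is approached as far as the arm can. A call with a gripper value outside its range is refused whole. "grip" is the opening, from 0 (shut) to 1 (fully open), set as the call begins (left out, the last holds). The fingers move at their own pace and stop on an object; the grip force is fixed at half the most. Time passes only in rows, so rows that repeat a pose let the fingers close, or fill a call up. It gives the time, the measured TCP pose, the force and the opening at its end, in the units of the state.
- robot.sense(): the state, without advancing time (a new reading comes with each control period).
- optics.read_camera(name): name is "scene" or "side" or "wrist"; returns the picture (384x512x3 uint8, red, green, blue); there is no depth.
- optics.calibration(name): a dict with "intrinsics" (3x3 intrinsics, pixels), "rvec" (rotation vector, rad) and "tvec" (3), from world to camera coordinates, as OpenCV has them. Camera axes: x right, y down, z forward; pixel columns grow to the right and rows downward; lengths in mm; the calibration is good to about 2 mm. A picture is of the moment at which its call begins: read the wrist's pose just before it. calibration takes no time and is no camera call; for the wrist camera it gives the pose at the moment of the call.
- robot.job_done(): hands the job in, once; it reports no verdict.
The state is a dict: "t": time; "joint_pos": joint angles; "qvel": joint speeds; "joint_efforts": joint torques, N m; "tool_pos": TCP position; "tcp_rot": TCP orientation; "ft_force": force on the tool from outside, world axes, zero at the start; "wrist_torque": the same for the moment, N m; "opening": finger opening in mm.
Only numpy, scipy, OpenCV 4.12 (cv2) and the standard library are available. Lean on these libraries where they do the work, as an engineer would, in place of code of your own. Each camera call takes 0.05 s, during which the arm holds its last target.

## Task

Push the wooden scraper rack along the table, without lifting or tipping it, until its back rests flat against the timber batten, centred between the two orange tape lines. Then slide every scraper on the table, blade first, into the rack slot of its own colour until the handle meets the rack. Leave the rack against the batten and don't disturb the other things on the table.

Things in the scene. Friction and masses are not known exactly. Their poses are not given: they have to be found in the camera images.
- stop: Timber batten fixed to the table: 360 mm long (y), 30 thick (x), 40 high. Origin on the table at mid-length of its front face; x points from that face into the batten, away from the robot, y along it to the left. Two orange tape lines on the table, 20 wide, run 170 forward from it (along -x) with their middles at y = -180 and +180 of this frame. The batten stands at a slightly different place and yaw at each start.
- rack: Loose wooden scraper rack, about 0.9 kg, slides on the table: 270 mm wide (y), 86 deep (x), 50 high. Origin centre of its underside; x points from its open front (slot mouths, facing the robot) to its back, y to its left. In its front are four level slots, each 50 wide, 11 high, 76 deep, slot floor 24 above the table, 64 apart; left to right (+y to -y): red, blue, yellow, green. The colour of each is painted on the rack's top and front, 44 wide.
- rack_back (a point): Centre of the rack's back face, 43 mm behind its origin, 25 mm up; axes as the rack's.
- red_slot (a point): Centre of the mouth of the red slot, in the rack's front face, 29.5 mm above the rack's underside; axes as the rack's: x points into the slot.
- blue_slot (a point): Centre of the mouth of the blue slot, in the rack's front face, 29.5 mm above the rack's underside; axes as the rack's: x points into the slot.
- yellow_slot (a point): Centre of the mouth of the yellow slot, in the rack's front face, 29.5 mm above the rack's underside; axes as the rack's: x points into the slot.
- green_slot (a point): Centre of the mouth of the green slot, in the rack's front face, 29.5 mm above the rack's underside; axes as the rack's: x points into the slot.
- red_handle (a point): Red scraper (absent in some starts), 0.13 kg, lying flat: straight red handle 95 long (x) x 24 wide (y) x 28 high (z), this point at its centre, 14 mm above the underside; steel blade at the +x end. x points along the tool towards the blade, z up.
- red_tip (a point): Middle of the red scraper's blade edge, 119.5 mm ahead of the handle's centre and 12 mm lower; axes as the handle's. The polished, slippery blade is 72 long, 40 wide, 4 thick, level with the handle's underside (0 to 4 mm above it); behind it the handle end forms the shoulder that stops against the rack's front when it is fully home, the edge then 72 mm inside the slot. Released there it sags up to 0.1 rad and stays.
- blue_handle (a point): Blue scraper (absent in some starts), 0.13 kg, lying flat: straight blue handle 95 long (x) x 24 wide (y) x 28 high (z), this point at its centre, 14 mm above the underside; steel blade at the +x end. x points along the tool towards the blade, z up.
- blue_tip (a point): Middle of the blue scraper's blade edge, 119.5 mm ahead of the handle's centre and 12 mm lower; axes as the handle's. The polished, slippery blade is 72 long, 40 wide, 4 thick, level with the handle's underside (0 to 4 mm above it); behind it the handle end forms the shoulder that stops against the rack's front when it is fully home, the edge then 72 mm inside the slot. Released there it sags up to 0.1 rad and stays.
- yellow_handle (a point): Yellow scraper (absent in some starts), 0.13 kg, lying flat: straight yellow handle 95 long (x) x 24 wide (y) x 28 high (z), this point at its centre, 14 mm above the underside; steel blade at the +x end. x points along the tool towards the blade, z up.
- yellow_tip (a point): Middle of the yellow scraper's blade edge, 119.5 mm ahead of the handle's centre and 12 mm lower; axes as the handle's. The polished, slippery blade is 72 long, 40 wide, 4 thick, level with the handle's underside (0 to 4 mm above it); behind it the handle end forms the shoulder that stops against the rack's front when it is fully home, the edge then 72 mm inside the slot. Released there it sags up to 0.1 rad and stays.
- green_handle (a point): Green scraper (absent in some starts), 0.13 kg, lying flat: straight green handle 95 long (x) x 24 wide (y) x 28 high (z), this point at its centre, 14 mm above the underside; steel blade at the +x end. x points along the tool towards the blade, z up.
- green_tip (a point): Middle of the green scraper's blade edge, 119.5 mm ahead of the handle's centre and 12 mm lower; axes as the handle's. The polished, slippery blade is 72 long, 40 wide, 4 thick, level with the handle's underside (0 to 4 mm above it); behind it the handle end forms the shoulder that stops against the rack's front when it is fully home, the edge then 72 mm inside the slot. Released there it sags up to 0.1 rad and stays.
- jar: Bystander, to be left alone: jar, 68 wide, 55 tall, right of the batten (mm). Origin centre of its underside.
- mug: Bystander, to be left alone: blue mug, 80 wide, 90 tall, far left (mm). Origin centre of its underside.
- book: Bystander, to be left alone: blue book lying flat, 180 x 110 x 30, far right (mm). Origin centre of its underside.
- toycar: Bystander, to be left alone: green toy car, 110 long, 56 tall, left of the batten (mm). Origin centre of its underside.
- pot: Bystander, to be left alone: terracotta flower pot standing upside down, 80 wide, 60 tall, near the robot on the right (mm). Origin centre of its underside.
- tin: Bystander, to be left alone: copper-coloured tin, 76 wide, 40 tall, near the robot on the left (mm). Origin centre of its underside.

How it is judged:
By the outcome, as a careful person would: the job done as asked, in the order asked, and still so for the second after the job is handed in, with the robot touching nothing.
Of red, blue, yellow, green only 3 to 4 are there at a start; the rules pass over those that are not, and their reading is None.
At some moment in a run one of red, blue, yellow, green may be knocked a few centimetres aside while the robot is not near it.
Once in a run the grip may slacken for a moment while it holds something.
It also fails if it takes over 210 s, if anything falls off the work surface, if the arm or the gripper's body presses on something with over 40 N, if the wrist force passes 120 N, or if a joint passes its speed limit or range.

## Working session

There is one attempt and no reset: what is moved stays moved. The work goes in short steps, Python scripts to look and compute and a tool call to move; the robot and the scene stay as the last step left them, time stands still between calls to the robot, and variables do not carry over. Pictures are saved under pics/ and viewed, and the job is handed in when it is done.

Besides the shell and the picture viewer there is one more tool, called after "Call:" as a command line: name --pt "numbers of a row" for each row, then --argument value for the rest. apply_moves: Moves the arm, as the interface text tells. Its arguments: {"type":"object","properties":{"travel":{"type":"array"},"turn":{"type":"array"},"grip":{"type":"number"}},"required":["travel","turn"]}

```bash
mkdir -p pics; ls; cat > h.py <<'E'
import numpy as np, cv2
from workcell import robot, optics
def snap(n,f):
    im=optics.read_camera(n); cv2.imwrite('pics/'+f,cv2.cvtColor(im,cv2.COLOR_RGB2BGR)); return im
def cal(n):
    c=optics.calibration(n); K=np.array(c['intrinsics'],float).reshape(3,3); R=cv2.Rodrigues(np.array(c['rvec'],float))[0]; t=np.array(c['tvec'],float).ravel(); return K,R,t
def ray(c,px,z):
    K,R,t=c; px=np.atleast_2d(np.array(px,float))
    d=(R.T@np.linalg.inv(K)@np.c_[px,np.ones(len(px))].T).T; o=-R.T@t
    return o+d*((z-o[2])/d[:,2])[:,None]
def proj(c,P):
    K,R,t=c; p=(K@(R@np.atleast_2d(np.array(P,float)).T+t[:,None])).T
    return p[:,:2]/p[:,2:]
E
python3 - <<'E'
from h import *
for n in ['scene','side','wrist']:
    im=snap(n,n+'0.png'); K,R,t=cal(n); print(n,K[0,0],K[0,2],K[1,2],(-R.T@t).round(),R[2].round(2))
s=robot.sense(); print(s)
E
```

```text
pics
scene 459.18526658758583 256.88713937748133 188.77202193527734 [1204. 1264.  951.] [-0.4  -0.74 -0.53]
side 350.88481301501014 255.69216732018913 189.84276412297663 [  276. -1028.   675.] [ 0.21  0.83 -0.51]
wrist 297.2563498044669 250.09993372557074 193.22784840629456 [500.  81. 373.] [-0.   -0.32 -0.95]
{'t': 0.15, 'joint_pos': array([ 2.99602247e-05,  2.41278317e-01,  4.06047455e-03,  1.33520776e+00,
       -2.16751444e-05,  1.57079672e+00]), 'qvel': array([ 2.69145869e-04, -2.67440270e-03,  4.03462520e-03, -5.92693901e-04,
       -1.09328260e-03, -3.21213124e-05]), 'joint_efforts': array([-1.62746033e-03, -3.72633219e+01,  2.52638429e+01,  1.23480460e-02,
       -1.30651040e-05,  1.49362950e-05]), 'tool_pos': array([4.99530322e+02, 8.38763438e-03, 2.30608516e+02]), 'tcp_rot': array([-2.22060445e+00, -2.22067015e+00,  1.83310770e-03]), 'ft_force': array([-0.4670954 ,  0.72977696,  0.42231529]), 'wrist_torque': array([ 0.0163874 ,  0.0298246 , -0.04222444]), 'opening': 85.26065582406915}
```

View pics/scene0.png

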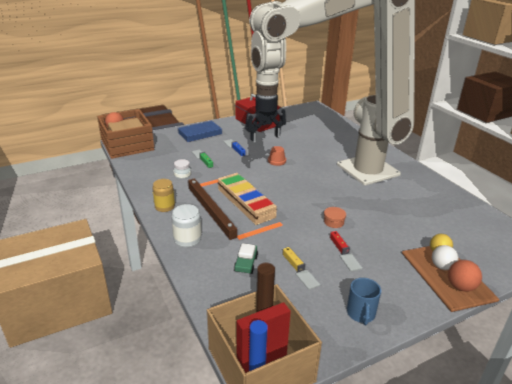

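View pics/side0.png

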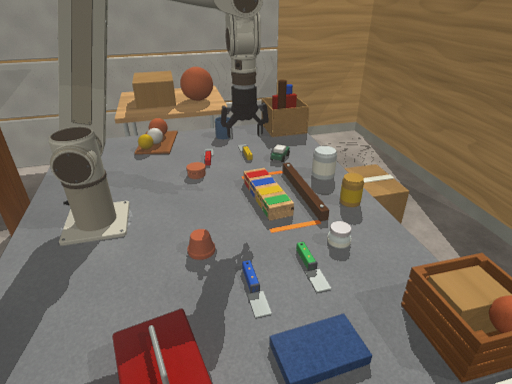

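View pics/wrist0.png

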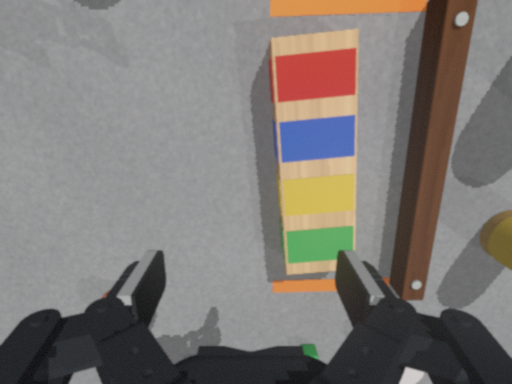

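All four scrapers are on the table: red and yellow on the left, blue and green on the right. The wrist view shows the rack at cols 270–357, rows 30–272, and the batten at cols 390–475. Next I'll measure them.

```bash
cat >> h.py <<'E'
def load(f): return cv2.cvtColor(cv2.imread('pics/'+f),cv2.COLOR_BGR2RGB)
HS={'red':[(0,6),(174,180)],'blue':[(105,125)],'yellow':[(20,30)],'green':[(50,75)],'orange':[(9,18)]}
def mask(im,c,s=150,v=60):
    h=cv2.cvtColor(im,cv2.COLOR_RGB2HSV); m=np.zeros(h.shape[:2],np.uint8)
    for a,b in HS[c]: m|=cv2.inRange(h,(a,s,v),(b,255,255))
    return m
def blobs(m,amin=30):
    n,l,st,ce=cv2.connectedComponentsWithStats(m)
    return [(st[i,4],ce[i].round(1),tuple(st[i,:4]),l==i) for i in range(1,n) if st[i,4]>=amin]
E
python3 - <<'E'
from h import *
im=load('wrist0.png'); c=cal('wrist')
for col in ['red','blue','yellow','green','orange']:
    for a,ce,bb,l in blobs(mask(im,col,120),150): 
        z=0 if col=='orange' else 50
        pts=np.argwhere(l)[:,::-1]; r=cv2.minAreaRect(pts.astype(np.float32)); bx=cv2.boxPoints(r)
        print(col,a,ce,bb,ray(c,[ce],z)[0].round(1), 'box',ray(c,bx,z)[:,:2].round(0).tolist())
for px in [(436,100),(436,20),(400,250),(396,295)]: print(im[px[1],px[0]-20:px[0]+30:3].tolist())
for n in ['scene','side']:
    im=load(n+'0.png'); c=cal(n)
    for col in ['red','blue','yellow','green']:
        for a,ce,bb,l in blobs(mask(im,col,140),30): print(n,col,a,ce,bb,ray(c,[ce],20)[0].round(0))
E
```

```text
red 3602 [315.7  74.7] (np.int32(276), np.int32(48), np.int32(80), np.int32(54)) [566.   99.1  50. ] box [[523.0, 116.0], [603.0, 124.0], [612.0, 81.0], [529.0, 73.0]]
blue 2749 [317.2 138.3] (np.int32(281), np.int32(116), np.int32(73), np.int32(45)) [572.   35.3  50. ] box [[530.0, 52.0], [608.0, 59.0], [616.0, 18.0], [536.0, 11.0]]
yellow 2488 [318.5 194.5] (np.int32(283), np.int32(174), np.int32(71), np.int32(42)) [578.1 -28.6  50. ] box [[536.0, -11.0], [615.0, -4.0], [623.0, -47.0], [541.0, -54.0]]
yellow 895 [501.8 241.5] (np.int32(488), np.int32(214), np.int32(24), np.int32(55)) [804.1 -88.5  50. ] box [[778.0, -53.0], [805.0, -53.0], [825.0, -125.0], [797.0, -125.0]]
orange 2160 [343.6   6.5] (np.int32(270), np.int32(0), np.int32(160), np.int32(17)) [601.8 171.3   0. ] box [[522.0, 162.0], [521.0, 177.0], [694.0, 177.0], [697.0, 162.0]]
orange 3584 [448.4  77.2] (np.int32(424), np.int32(0), np.int32(52), np.int32(184)) [731.5  99.3   0. ] box [[713.0, -23.0], [713.0, 182.0], [745.0, 177.0], [751.0, -30.0]]
orange 735 [304.4 285.1] (np.int32(273), np.int32(279), np.int32(64), 
[... 3489 characters left out ...]
3), np.int32(261), np.int32(16), np.int32(26)) [ 424. -372.   20.]
side yellow 169 [145.3 141.1] (np.int32(138), np.int32(134), np.int32(15), np.int32(15)) [150. 602.  20.]
side yellow 81 [247.3 152.7] (np.int32(243), np.int32(146), np.int32(9), np.int32(14)) [588. 348.  20.]
side yellow 438 [351.7 190.3] (np.int32(341), np.int32(174), np.int32(22), np.int32(32)) [878. -63.  20.]
side yellow 182 [268.6 189.9] (np.int32(256), np.int32(185), np.int32(27), np.int32(13)) [589.  18.  20.]
side green 129 [276.9 199.1] (np.int32(265), np.int32(195), np.int32(24), np.int32(9)) [600. -49.  20.]
side green 123 [305.7 252.6] (np.int32(298), np.int32(243), np.int32(17), np.int32(19)) [ 594. -336.   20.]
```

```bash
python3 - <<'E'
from h import *
im=load('wrist0.png'); c=cal('wrist')
h=im.astype(int)
P=[];Q=[]
for r in range(30,275,5):
    g=h[r,:,:].sum(1); 
    # top: brown with R-B>35 and sum>180
    row=h[r,360:480]; br=(row[:,0]-row[:,2]>35)&(row.sum(1)>190)&(row.sum(1)<300)
    ix=np.flatnonzero(br)
    if len(ix)>8: P.append((360+ix[0]-.5,r)); Q.append((360+ix[-1]+.5,r))
for nm,A in (('front',P),('back',Q)):
    W=ray(c,A,40)[:,:2]; v=cv2.fitLine(W.astype(np.float32),cv2.DIST_HUBER,0,.01,.01).ravel(); v=v*np.sign(v[1]) if False else v
    s=np.sign(v[1]); th=np.arctan2(-v[0]*s,v[1]*s); print(nm,len(A),v[2:],'yaw',th, 'x at y=0',v[2]-v[0]/v[1]*v[3], np.abs((W-v[2:])@[v[1],-v[0]]).max())
E
```

```text
front 49 [695.3205    37.471672] yaw 0.029336883 x at y=0 696.4201 0.734385103946338
back 49 [723.79004   14.777971] yaw 0.030572608 x at y=0 724.242 0.6361850286395174
```

Call:
apply_moves --pt "0.5 -1 -1" --pt "1 -2 -2" --pt "1.5 -3 -3" --pt "2 -4 -4" --pt "2 -5 -4" --turn '[-0.18,-0.36,-0.54,-0.72,-0.9]'

```text
t: 0.78
tool_pos: [450.0, 20.3, 271.9]
tcp_rot: [1.024, 2.969, 0.001]
ft_force: [0.2, -0.0, 0.7]
opening: 85.2
```

```bash
python3 - <<'E'
from h import *
print(robot.sense()['joint_pos'])
E
```

```text
[ 4.50267124e-02  1.26321536e-01 -3.06856015e-02  1.41272997e+00
  8.26645414e-05  7.09364708e-01]
```

Call:
apply_moves --pt "0 0 0" --pt "0 0 0" --pt "0 0 0" --pt "0 0 0" --pt "0 0 0" --turn '[-0.18,-0.36,-0.54,-0.7,-0.7]'

```text
t: 1.4
tool_pos: [449.8, 20.0, 271.0]
tcp_rot: [0.043, -3.141, 0.0]
ft_force: [0.7, 0.0, 0.3]
opening: 85.6
```

```bash
python3 - <<'E'
from h import *
print(robot.sense()['joint_pos'].round(3)); im=snap('wrist','w1.png'); K,R,t=cal('wrist'); print((-R.T@t).round(1)); np.save('c1.npy',np.c_[K,R,t])
s=robot.sense();print(cv2.Rodrigues(s['tcp_rot'])[0].round(3),s['tool_pos'])
E
```

```text
[ 0.044  0.128 -0.031  1.413 -0.     0.017]
[368.7  17.1 413.2]
[[-1.    -0.026 -0.001]
 [-0.026  1.    -0.   ]
 [ 0.001 -0.    -1.   ]] [449.82471386  19.99648123 271.07339241]
```

View pics/w1.png

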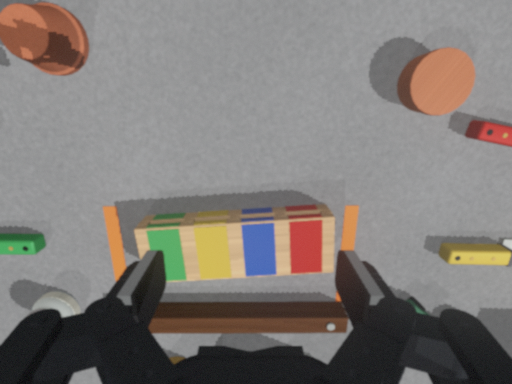

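```bash
python3 - <<'E'
from h import *
im=load('w1.png'); c=cal('wrist')
def lf(W):
    v=cv2.fitLine(np.array(W,np.float32),cv2.DIST_HUBER,0,.01,.01).ravel(); return v
for nm,x0,x1,r0,r1 in (('right',95,140,212,270),('left',330,365,212,250)):
    m=mask(im,'orange',130); A=[];B=[]
    for r in range(r0,r1,3):
        ix=np.flatnonzero(m[r,x0:x1])
        if len(ix)>3: A.append((x0+ix[0]-.5,r)); B.append((x0+ix[-1]+.5,r))
    Wa=ray(c,A,0);Wb=ray(c,B,0); M=(Wa+Wb)/2; print(nm,M[[0,-1],:2].round(1),np.linalg.norm(Wa-Wb,axis=1).mean())
    v=lf(M[:,:2]); v=v*np.sign(v[0]); print('y at x=610', (v[3]+v[1]/v[0]*(610-v[2])), 'slope', v[1]/v[0])
# rack top patches
cs=[]
for col in ['green','yellow','blue','red']:
    for a,ce,bb,l in blobs(mask(im,col,120),300):
        if 135<ce[0]<335 and 200<ce[1]<290: 
            p=ray(c,[ce],50)[0]; print(col,a,ce,bb,p.round(1)); cs.append(p)
cs=np.array(cs); d=cs[-1]-cs[0]; print('yaw',np.arctan2(-d[0],d[1]),'mean',cs.mean(0))
# rack outer top left/right ends: wood mask
h=cv2.cvtColor(im,cv2.COLOR_RGB2HSV)
for r in (235,250,262): print(r,[tuple(h[r,x]) for x in range(130,152,2)],[tuple(h[r,x]) for x in range(320,345,2)])
E
```

```text
right [[ 541.9 -188.2]
 [ 640.2 -185.1]] 19.19613165625307
y at x=610 -185.34283 slope 0.03298713
left [[532.3 171.7]
 [592.8 173.5]] 18.576343784839278
y at x=610 174.75407 slope 0.03749654
green 754 [167.8 254.9] (np.int32(149), np.int32(231), np.int32(35), np.int32(48)) [583.  -91.3  50. ]
yellow 1602 [212.4 251.6] (np.int32(194), np.int32(226), np.int32(37), np.int32(53)) [576.2 -29.5  50. ]
blue 1441 [258.9 248.9] (np.int32(243), np.int32(224), np.int32(32), np.int32(51)) [570.3  34.5  50. ]
red 1624 [305.7 246.2] (np.int32(290), np.int32(220), np.int32(32), np.int32(53)) [564.4  98.4  50. ]
yaw 0.09763149007950238 mean [573.48905094   3.0343658   50.        ]
235 [(np.uint8(10), np.uint8(7), np.uint8(112)), (np.uint8(12), np.uint8(11), np.uint8(114)), (np.uint8(16), np.uint8(51), np.uint8(141)), (np.uint8(18), np.uint8(79), np.uint8(207)), (np.uint8(17), np.uint8(83), np.uint8(211)), (np.uint8(17), np.uint8(82), np.uint8(212)), (np.uint8(17), np.uint8(80), np.uint8(213)), (np.uint8(17), np.uint8(80), np.uint8(214)), (np.uint8(25), np.uint8(73), np.uint8(191)), (np.uint8(61), np
[... 2106 characters left out ...]
(30), np.uint8(5), np.uint8(104)), (np.uint8(60), np.uint8(2), np.uint8(103)), (np.uint8(30), np.uint8(14), np.uint8(74))] [(np.uint8(2), np.uint8(166), np.uint8(194)), (np.uint8(11), np.uint8(107), np.uint8(203)), (np.uint8(16), np.uint8(84), np.uint8(207)), (np.uint8(17), np.uint8(83), np.uint8(207)), (np.uint8(17), np.uint8(84), np.uint8(206)), (np.uint8(17), np.uint8(83), np.uint8(206)), (np.uint8(17), np.uint8(80), np.uint8(203)), (np.uint8(13), np.uint8(32), np.uint8(165)), (np.uint8(7), np.uint8(20), np.uint8(116)), (np.uint8(3), np.uint8(85), np.uint8(72)), (np.uint8(7), np.uint8(98), np.uint8(70)), (np.uint8(5), np.uint8(85), np.uint8(69)), (np.uint8(5), np.uint8(85), np.uint8(66))]
```

Call:
apply_moves --pt "-0.5 -0.5 5.5" --pt "-1 -1 11" --pt "-1.5 -1.7 16.5" --pt "-2 -1.7 22" --pt "-2.5 -1.7 26.6" --turn '[0,0,0,0,0]'

```text
t: 2.08
tool_pos: [475.0, 3.6, 3.3]
tcp_rot: [0.041, -3.14, -0.0]
ft_force: [0.9, -0.2, -0.8]
opening: 85.2
```

```bash
python3 - <<'E'
from h import *
s=robot.sense();print(cv2.Rodrigues(s['tcp_rot'])[0].round(3)[:,1],s['tool_pos'],s['ft_force'],s['joint_pos'].round(2))
im=snap('side','s1.png'); snap('wrist','w2.png')
E
```

```text
[-0.026  1.     0.   ] [474.95297583   3.59786592   3.32443193] [ 0.85151712 -0.23248317 -0.76034748] [ 0.01  0.43 -0.4   0.75  0.   -0.02]
```

View pics/s1.png

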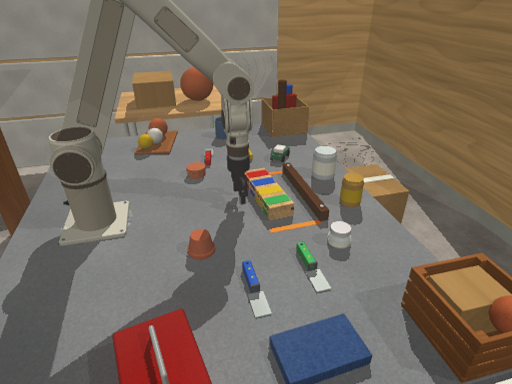

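View pics/w2.png

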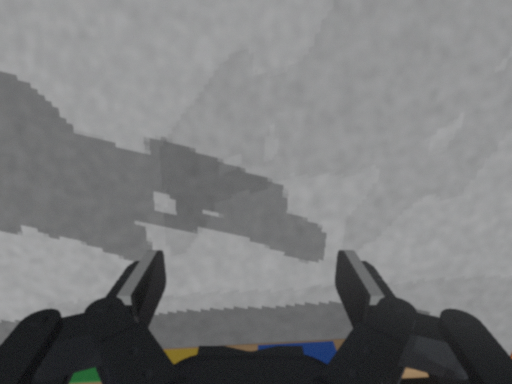

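Call:
apply_moves --pt "-1.5 0 0" --pt "-3 0 0" --pt "-4 0 0" --pt "-5 0 0" --pt "-6 0 0" --turn '[0,0,0,0,0]'

```text
t: 2.8
tool_pos: [532.8, 6.1, 5.8]
tcp_rot: [0.046, -3.136, -0.002]
ft_force: [-5.4, -0.0, 1.8]
opening: 85.0
```

```bash
cat >> h.py <<'E'
def rack(n,im,zs=50,pr=False):
    # patch centres of the rack top near each expected place
    c=cal(n); out={}
    for col in ['red','blue','yellow','green']:
        for a,ce,bb,l in blobs(mask(im,col,110),60):
            p=ray(c,[ce],zs)[0]
            if 500<p[0]<680 and -140<p[1]<140: out[col]=p; print(n,col,a,ce,p.round(1))
    return out
E
python3 - <<'E'
from h import *
s=robot.sense();print(s['tool_pos'],s['ft_force'])
for n in ('side','scene'):
    im=snap(n,n+'2.png'); rack(n,im)
    print('before'); rack(n,load(n+'0.png'))
E
```

```text
[532.82914486   6.11934687   5.81022912] [-5.3816316  -0.00610929  1.81555666]
side red 64 [266.5 172.4] [603.1  95.2  50. ]
side blue 76 [270.4 180.5] [599.6  31.7  50. ]
side yellow 159 [273.5 189.5] [592.  -31.9  50. ]
side green 159 [278.8 199.2] [590.7 -96.3  50. ]
before
side red 124 [256.2 173.7] [563.   95.3  50. ]
side blue 112 [263.  181.2] [572.4  33.8  50. ]
side yellow 187 [268.5 190. ] [574.3 -30.6  50. ]
side green 156 [276.8 199.1] [584.5 -94.   50. ]
scene red 161 [254.8 205. ] [586.2  98.9  50. ]
scene blue 121 [245.8 196.2] [589.8  35.4  50. ]
scene yellow 157 [237.7 187.5] [590.9 -29.8  50. ]
scene green 89 [229.9 179.7] [593.7 -92.4  50. ]
before
scene red 158 [260.2 203.9] [566.1 101.   50. ]
scene blue 126 [250.4 195.2] [572.   36.7  50. ]
scene yellow 155 [240.8 187.1] [579.4 -27.4  50. ]
scene green 92 [232.7 179.4] [583.3 -89.9  50. ]
```

Call:
apply_moves --pt "-1 -0.2 0" --pt "-2 -0.4 0" --pt "-3 -0.55 0" --pt "-4 -0.7 0" --pt "-4.6 -0.7 0" --turn '[0,0,0,0,0]'

```text
t: 3.52
tool_pos: [580.0, -0.4, 5.3]
tcp_rot: [0.045, -3.138, 0.0]
ft_force: [-6.1, 0.2, 3.8]
opening: 85.5
```

```bash
python3 - <<'E'
from h import *
s=robot.sense();print(s['tool_pos'],s['ft_force'])
for n in ('side','scene'):
    im=snap(n,n+'3.png'); rack(n,im)
E
```

```text
[ 5.80035519e+02 -3.63361050e-01  5.34433753e+00] [-6.05637775  0.23457111  3.76118129]
side blue 63 [284.5 179.5] [651.2  25.5  50. ]
side yellow 153 [287.7 188.5] [641.7 -38.2  50. ]
side green 157 [293.1 198.1] [ 638.7 -102.1   50. ]
scene red 168 [242.  207.4] [632.7  92.9  50. ]
scene blue 131 [233.8 198.3] [634.2  29.3  50. ]
scene yellow 161 [225.6 189.7] [637.2 -35.1  50. ]
scene green 95 [218.4 181.6] [638.4 -98.4  50. ]
```

Call:
apply_moves --pt "-0.7 0 0" --pt "-1.2 0 0" --pt "-1.6 0 0" --pt "-1.8 0 0" --pt "-1.9 0 0" --turn '[0,0,0,0,0]'

```text
t: 4.25
tool_pos: [598.4, 0.1, 5.2]
tcp_rot: [0.046, -3.137, 0.001]
ft_force: [-8.9, -0.4, 6.3]
opening: 85.3
```

```bash
python3 - <<'E'
from h import *
s=robot.sense();print(s['tool_pos'],s['ft_force'])
for n in ('side','scene'):
    im=snap(n,n+'4.png'); rack(n,im)
E
```

```text
[5.98361126e+02 1.33114489e-01 5.23164473e+00] [-8.85371666 -0.44188717  6.29138912]
side blue 63 [289.4 178.7] [670.4  26.5  50. ]
side yellow 148 [292.3 187.8] [658.7 -37.8  50. ]
side green 159 [298.2 197.2] [ 657.  -101.2   50. ]
scene red 172 [237.7 208.7] [649.4  93.5  50. ]
scene blue 129 [229.1 199.5] [652.4  29.1  50. ]
scene yellow 169 [221.7 190.8] [653.  -34.4  50. ]
scene green 95 [214.  182.8] [656.6 -97.5  50. ]
```

Call:
apply_moves --pt "-0.2 0 0" --pt "-0.3 0 0" --pt "-0.4 0 0" --pt "-0.5 0 0" --pt "-0.5 0 0" --turn '[0,0,0,0,0]'

```text
t: 4.97
tool_pos: [598.3, -0.1, 5.2]
tcp_rot: [0.047, -3.128, 0.001]
ft_force: [-18.8, -2.1, 14.8]
opening: 85.7
```

Call:
apply_moves --pt "1 0 0" --pt "3 0 0" --pt "8 0 -6" --pt "12 0 -12" --pt "14 0 -18" --turn '[0,0,0,0,0]'

```text
t: 5.6
tool_pos: [474.7, -3.3, 163.5]
tcp_rot: [-0.046, 3.14, -0.0]
ft_force: [1.1, -0.4, 0.7]
opening: 85.1
```

Call:
apply_moves --pt "2 0 -5" --pt "3 0 -10" --pt "3 0 -14" --pt "3 0 -14" --pt "3 0 -14" --turn '[0,0,0,0,0]'

```text
t: 6.22
tool_pos: [445.9, -4.2, 301.9]
tcp_rot: [-0.046, 3.14, -0.0]
ft_force: [0.9, 0.1, 0.2]
opening: 85.5
```

```bash
python3 - <<'E'
from h import *
s=robot.sense();print(s['tool_pos'],s['ft_force'])
im=snap('wrist','w5.png'); c=cal('wrist'); print((-c[1].T@c[2]).round())
E
```

```text
[445.91926311  -4.16435835 301.9276035 ] [0.8737436  0.14851559 0.21555625]
[364.  -7. 443.]
```

View pics/w5.png

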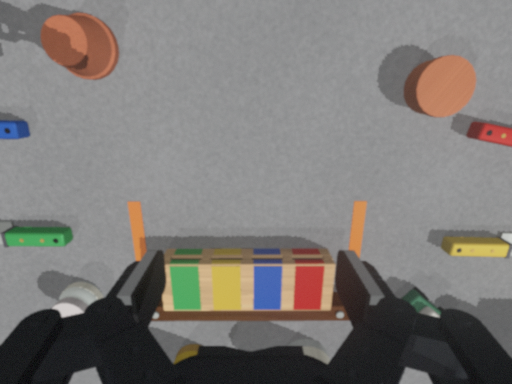

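```bash
python3 - <<'E'
from h import *
im=load('w5.png'); c=cal('wrist')
o=mask(im,'orange',130); L={}
for nm,x0,x1 in (('right',120,152),('left',345,372)):
    M=[]
    for r in range(206,248,3):
        ix=np.flatnonzero(o[r,x0:x1])
        if len(ix)>3: M.append(ray(c,[(x0+ix[0]-.5,r),(x0+ix[-1]+.5,r)],0).mean(0))
    M=np.array(M); p=np.polyfit(M[:,0],M[:,1],1); L[nm]=p; print(nm,p, np.polyval(p,653))
P=rack('wrist',im)
W=[]
for col in ('green','yellow','blue','red'):
    m=mask(im,col,110); 
    b=max([b for b in blobs(m,300) if 160<b[1][0]<340 and 240<b[1][1]<315],key=lambda b:b[0])
    # at rows 270..300 left/right edges
    E=[]
    for r in range(272,302,4):
        ix=np.flatnonzero(b[3][r]); E.append(ray(c,[(ix[0]-.5,r),(ix[-1]+.5,r)],50).mean(0))
    E=np.array(E).mean(0); W.append(E); print(col,E.round(1))
W=np.array(W); print('ctr',W.mean(0)); 
# front top edge & back edge of rack along columns through wood strips
h=cv2.cvtColor(im,cv2.COLOR_RGB2HSV).astype(int)
for x in (167,207,247,287,330): 
    col=h[235:325,x]; print(x,' '.join(f'{235+i}:{v[0]},{v[1]},{v[2]}' for i,v in enumerate(col) if i%1==0 and (i<35 or i>66))[:0])
F=[];B=[]
for x in range(170,330,4):
    v=h[:,x,2]; s=h[:,x,1]
    d=np.abs(np.diff(v[300:318])); B.append((x,300+np.argmax(d)+.5))
Wb=ray(c,B,50); p=np.polyfit(Wb[:,1],Wb[:,0],1); print('back edge x=',p, 'resid',np.abs(Wb[:,0]-np.polyval(p,Wb[:,1])).max(),B[::6])
E
```

```text
right [ 3.68079660e-02 -2.07367267e+02] -183.33166489600757
left [3.46069534e-02 1.53400771e+02] 175.99911197038915
wrist red 134 [305.3 251. ] [584.   81.4  50. ]
wrist red 108 [308.6 260.7] [600.3  87.9  50. ]
wrist red 1199 [308.  287.3] [647.5  91.3  50. ]
wrist blue 1074 [267.2 287.3] [649.4  27.7  50. ]
wrist yellow 160 [227.  251.5] [588.2 -35.3  50. ]
wrist yellow 144 [225.7 261. ] [604.5 -37.2  50. ]
wrist yellow 1255 [226.1 287.4] [651.5 -36.4  50. ]
wrist green 1023 [185.1 287.7] [ 653.9 -100.4   50. ]
green [ 651.  -100.5   50. ]
yellow [649.1 -36.4  50. ]
blue [647.2  27.5  50. ]
red [645.3  91.1  50. ]
ctr [648.15635016  -4.54446577  50.        ]
167 
207 
247 
287 
330 
back edge x= [-2.94782570e-02  6.94166711e+02] resid 2.2737367544323206e-13 [(170, np.float64(310.5)), (194, np.float64(310.5)), (218, np.float64(310.5)), (242, np.float64(310.5)), (266, np.float64(310.5)), (290, np.float64(310.5)), (314, np.float64(310.5))]
```

Call:
apply_moves --pt "-1.5 -6 0" --pt "-3 -12 1" --pt "-4.5 -18 2" --pt "-6 -24 3" --pt "-6.5 -29.8 4" --turn '[0.18,0.36,0.54,0.72,0.9]'

```text
t: 6.9
tool_pos: [519.4, -301.8, 259.3]
tcp_rot: [-1.332, -2.842, -0.001]
ft_force: [0.5, 0.2, -0.4]
opening: 85.1
```

Call:
apply_moves --pt "0 0 0" --pt "0 0 0" --pt "0 0 0" --pt "0 0 0" --pt "0 0 0" --turn '[0.18,0.36,0.54,0.67,0.67]'

```text
t: 7.52
tool_pos: [518.8, -299.9, 260.1]
tcp_rot: [-2.184, -2.254, 0.001]
ft_force: [0.3, -0.1, 0.4]
opening: 85.5
```

```bash
python3 - <<'E'
from h import *
im=snap('wrist','w6.png');s=robot.sense();print(s['tool_pos'],s['joint_pos'].round(2),cv2.Rodrigues(s['tcp_rot'])[0].round(3))
c=cal('wrist')
for col in ('green','blue'):
    for a,ce,bb,l in blobs(mask(im,col,110),100): print(col,a,ce,bb,ray(c,[ce],28)[0].round(1))
E
```

```text
[ 518.83526765 -299.90095822  260.48389194] [-0.52  0.44  0.36  1.5  -0.    1.01] [[-0.032  0.999 -0.002]
 [ 0.999  0.032  0.001]
 [ 0.001 -0.002 -1.   ]]
green 959 [303.2 187.9] (np.int32(294), np.int32(155), np.int32(20), np.int32(66)) [ 590.1 -334.3   28. ]
blue 1142 [179.9 208.9] (np.int32(169), np.int32(177), np.int32(22), np.int32(65)) [ 426.1 -369.4   28. ]
blue 2317 [231.6 336.4] (np.int32(182), np.int32(317), np.int32(112), np.int32(41)) [ 498.7 -583.4   28. ]
```

View pics/w6.png

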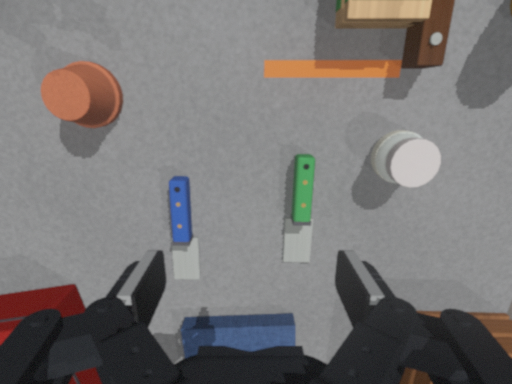

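```bash
cat >> h.py <<'E'
def handle(n,im,col,near,amin=100,z=28,r=80):
    c=cal(n); hsv=cv2.cvtColor(im,cv2.COLOR_RGB2HSV)
    best=None
    for a,ce,bb,l in blobs(mask(im,col,110),amin):
        p=ray(c,[ce],z)[0]
        if np.hypot(*(p[:2]-near))<r and (best is None or a>best[0]): best=(a,ce,bb,l)
    a,ce,bb,l=best
    v=hsv[...,2][l]; t,_=cv2.threshold(v.reshape(-1,1),0,255,cv2.THRESH_OTSU)
    lo,hi=np.median(v[v<=t]),np.median(v[v>t])
    top=(l&(hsv[...,2]>t)).astype(np.uint8) if hi-lo>25 and (v>t).mean()<.95 else l.astype(np.uint8)
    top=cv2.morphologyEx(top,cv2.MORPH_CLOSE,np.ones((5,5)))
    pts=np.argwhere(top)[:,::-1].astype(float)
    out={}
    for nm,q in (('top',pts),('all',np.argwhere(l)[:,::-1].astype(float))):
        W=ray(c,q,z)[:,:2].astype(np.float32); rc=cv2.minAreaRect(W); b=cv2.boxPoints(rc)
        e=[b[1]-b[0],b[2]-b[1]]; e=max(e,key=np.linalg.norm); e=e/np.linalg.norm(e)
        mu=W.mean(0); u=np.linalg.svd(W-mu)[2][0]
        print(col,nm,len(q),'rect ctr',np.round(rc[0],1),'size',np.round(rc[1],1),'ang',round(float(np.arctan2(e[1],e[0])),3),'mean',mu.round(1),'pca ang',round(float(np.arctan2(u[1],u[0])),3))
    # blade: pale pixels near
    return
def blade(n,im,near,r=60,vmin=170):
    c=cal(n); hsv=cv2.cvtColor(im,cv2.COLOR_RGB2HSV); m=cv2.inRange(hsv,(0,0,vmin),(180,40,255))
    for a,ce,bb,l in blobs(m,100):
        p=ray(c,[ce],4)[0]
        if np.hypot(*(p[:2]-near))<r:
            W=ray(c,np.argwhere(l)[:,::-1],4)[:,:2].astype(np.float32); rc=cv2.minAreaRect(W); print('blade',a,ce,np.round(rc[0],1),np.round(rc[1],1),rc[2])
E
python3 - <<'E'
from h import *
im=load('w6.png')
handle('wrist',im,'green',(590,-334)); handle('wrist',im,'blue',(426,-369))
blade('wrist',im,(585,-410));blade('wrist',im,(430,-440))
E
```

```text
green top 840 rect ctr [ 591.4 -336.6] size [19.2 87.4] ang -1.55 mean [ 591.4 -335.8] pca ang -1.544
green all 959 rect ctr [ 590.  -335.4] size [22.1 90.1] ang -1.553 mean [ 590.  -334.8] pca ang -1.549
blue top 959 rect ctr [ 424.5 -373.3] size [21.3 89.1] ang -1.551 mean [ 424.3 -372. ] pca ang -1.549
blue all 1142 rect ctr [ 425.9 -371.2] size [25.6 93.4] ang -1.556 mean [ 426.1 -369.9] pca ang -1.567
blade 672 [298.4 245.4] [ 594.2 -429.4] [36.2 55.5] 1.304011344909668
blade 679 [186.9 262.4] [ 425.5 -459.9] [36.4 66.4] 0.9428870677947998
```

Call:
apply_moves --pt "-1.5 3 5" --pt "-3 5.5 10" --pt "-3.84 7.15 15" --pt "-3.84 7.15 20" --pt "-3.84 7.15 25.6" --turn '[0,0,0,0,0]'

```text
t: 8.2
tool_pos: [592.1, -336.4, 4.1]
tcp_rot: [2.185, 2.257, 0.0]
ft_force: [0.5, 0.5, 0.2]
opening: 86.0
```

Call:
apply_moves --pt "0 0 0" --pt "0 0 0" --pt "0 0 0" --pt "0 0 0" --pt "0 0 0" --turn '[0,0,0,0,0]' --grip 0.1

```text
t: 8.82
tool_pos: [594.2, -337.7, 10.1]
tcp_rot: [2.183, 2.25, 0.003]
ft_force: [-0.7, 0.6, 6.1]
opening: 22.8
```

Call:
apply_moves --pt "0 0 -3" --pt "0 0 -6" --pt "0 0 -9" --pt "0 0 -9" --pt "0 0 -9" --turn '[0,0,0,0,0]'

```text
t: 9.45
tool_pos: [591.4, -336.1, 95.5]
tcp_rot: [-2.187, -2.254, 0.0]
ft_force: [-0.3, -0.0, -0.9]
opening: 22.9
```

```bash
python3 - <<'E'
from h import *
im=snap('wrist','w7.png');snap('side','s7.png');s=robot.sense();print(s['tool_pos'],s['opening'],s['ft_force'],s['wrist_torque'])
E
```

```text
[ 590.71831223 -335.70680975   94.16692199] 22.80518018724804 [-0.11835856 -0.11978012 -2.31246113] [ 0.05057288  0.03076653 -0.01564773]
```

View pics/w7.png

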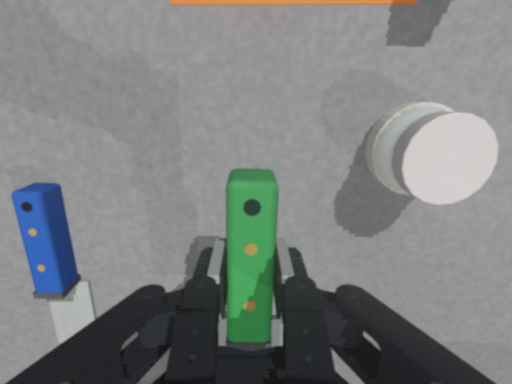

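View pics/s7.png

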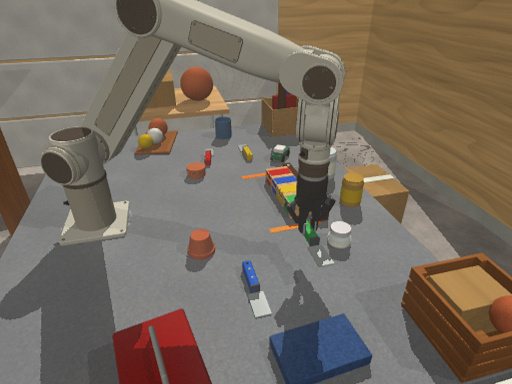

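Call:
apply_moves --pt "4.6 -2.3 0" --pt "9.3 -4.6 0" --pt "14 -6.9 0" --pt "18.6 -9.2 0" --pt "23.3 -11.4 0" --turn '[-0.18,-0.36,-0.54,-0.72,-0.9]'

```text
t: 10.18
tool_pos: [469.0, -105.3, 94.9]
tcp_rot: [-0.98, -2.982, 0.0]
ft_force: [0.5, 1.2, -1.5]
opening: 22.6
```

Call:
apply_moves --pt "0 0 0" --pt "0 0 0" --pt "0 0 0" --pt "0 0 0" --pt "0 0 0" --turn '[-0.18,-0.36,-0.54,-0.67,-0.67]'

```text
t: 10.8
tool_pos: [470.0, -106.7, 95.1]
tcp_rot: [0.043, -3.139, -0.001]
ft_force: [-0.2, 0.3, -0.8]
opening: 22.5
```

```bash
python3 - <<'E'
from h import *
s=robot.sense();print(s['tool_pos'],s['opening'],s['joint_pos'].round(2),cv2.Rodrigues(s['tcp_rot'])[0].round(3)[:,0])
im=snap('wrist','w8.png');snap('side','s8.png')
E
```

```text
[ 469.99615149 -106.69236445   95.0608049 ] 22.522256570610377 [-0.22  0.31 -0.27  0.99 -0.   -0.25] [-1.    -0.028  0.002]
```

View pics/w8.png

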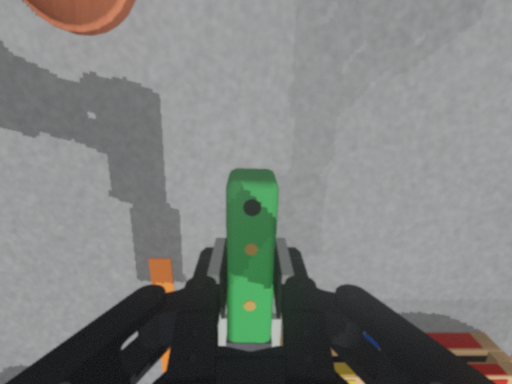

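View pics/s8.png

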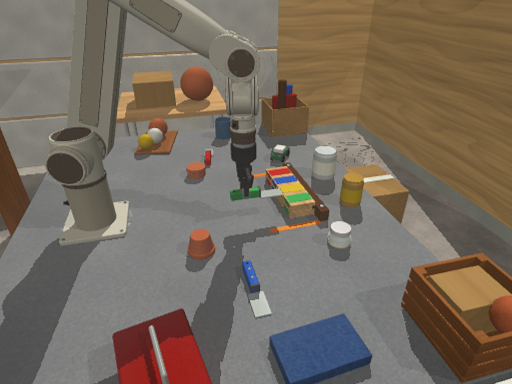

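Call:
apply_moves --pt "0 0 3" --pt "0 0 6" --pt "0 0 7.5" --pt "0 0 8.2" --pt "0 0 8.2" --turn '[0,0,0,0,0]'

```text
t: 11.52
tool_pos: [471.1, -106.9, 14.2]
tcp_rot: [0.045, -3.141, -0.0]
ft_force: [0.2, 0.4, -0.8]
opening: 22.4
```

Call:
apply_moves --pt "0 0 0.2" --pt "0 0 0.4" --pt "0 0 0.6" --pt "0 0 0.6" --pt "0 0 0.6" --turn '[0,0,0,0,0]'

```text
t: 12.15
tool_pos: [471.6, -107.0, 10.0]
tcp_rot: [-0.046, 3.139, -0.001]
ft_force: [-3.0, 1.6, 10.5]
opening: 22.6
```

Call:
apply_moves --pt "0 0.1 -2" --pt "0 0.1 -3.05" --pt "0 0.1 -3.05" --pt "0 0.1 -3.05" --pt "0 0.1 -3.05" --turn '[0,0,0,0,0]'

```text
t: 12.78
tool_pos: [470.3, -105.8, 38.0]
tcp_rot: [0.046, -3.14, -0.0]
ft_force: [-0.1, 0.4, -1.1]
opening: 22.4
```

Call:
apply_moves --pt "-0.7 0 0" --pt "-1.4 0 0" --pt "-2.1 0 0" --pt "-2.8 0 0" --pt "-3.5 0 0" --turn '[0,0,0,0,0]'

```text
t: 13.4
tool_pos: [506.4, -104.8, 38.6]
tcp_rot: [0.046, -3.141, -0.0]
ft_force: [-0.0, 0.3, -1.6]
opening: 22.7
```

```bash
python3 - <<'E'
from h import *
s=robot.sense();print(s['tool_pos'],s['opening'],s['ft_force'])
for n in ('side','scene'):
    im=snap(n,n+'9.png'); 
    cv2.imwrite('pics/%s9c.png'%n,cv2.cvtColor(cv2.resize(im[140:260,180:340],None,fx=5,fy=5,interpolation=cv2.INTER_CUBIC),cv2.COLOR_RGB2BGR))
E
```

```text
[ 506.43846407 -104.79608009   38.59365723] 22.677708155770055 [-0.00674403  0.32482138 -1.63051273]
```

View pics/side9c.png

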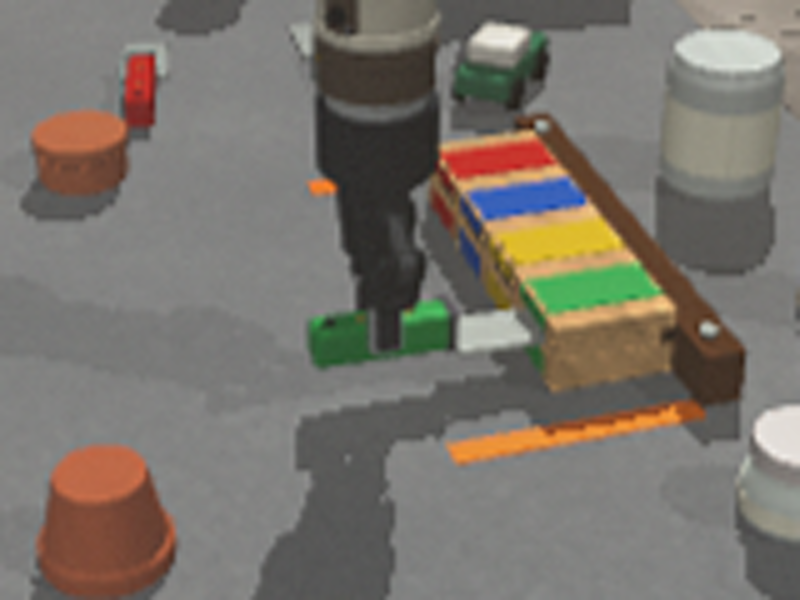

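Call:
apply_moves --pt "-1 0 0" --pt "-2 0 0.1" --pt "-3 0 0.1" --pt "-4 0 0.1" --pt "-5 0 0.1" --turn '[0,0,0,0,0]'

```text
t: 14.12
tool_pos: [556.6, -103.3, 37.6]
tcp_rot: [-0.046, 3.141, 0.0]
ft_force: [-0.0, -0.3, -0.7]
opening: 23.0
```

Call:
apply_moves --pt "-0.4 0 0" --pt "-0.7 0 0" --pt "-1.0 0 0" --pt "-1.2 0 0" --pt "-1.2 0 0" --turn '[0,0,0,0,0]'

```text
t: 14.75
tool_pos: [563.2, -103.0, 36.6]
tcp_rot: [0.045, -3.132, -0.001]
ft_force: [-9.2, -0.6, 3.2]
opening: 22.6
```

Call:
apply_moves --pt "-0.2 0 0" --pt "-0.3 0 0" --pt "-0.3 0 0" --pt "-0.3 0 0" --pt "-0.3 0 0" --turn '[0,0,0,0,0]'

```text
t: 15.38
tool_pos: [563.2, -102.9, 36.1]
tcp_rot: [0.044, -3.127, -0.001]
ft_force: [-14.8, -0.8, 5.2]
opening: 22.6
```

Call:
apply_moves --pt "0.3 0 0" --pt "0.4 0 0" --pt "0.4 0 0" --pt "0.4 0 0" --pt "0.4 0 0" --turn '[0,0,0,0,0]' --grip 0.5

```text
t: 16.0
tool_pos: [567.1, -103.0, 37.7]
tcp_rot: [-0.046, 3.141, -0.0]
ft_force: [-1.0, -0.3, 0.5]
opening: 42.7
```

Call:
apply_moves --pt "0 0 -3" --pt "0 0 -7" --pt "0 0 -12" --pt "4 0 -17" --pt "9 0 -22" --turn '[0,0,0,0,0]'

```text
t: 16.62
tool_pos: [483.4, -105.5, 252.3]
tcp_rot: [-0.047, 3.14, -0.001]
ft_force: [1.1, -0.4, 1.4]
opening: 43.0
```

```bash
python3 - <<'E'
from h import *
s=robot.sense();print(s['tool_pos'],s['opening'],s['ft_force'],cv2.Rodrigues(s['tcp_rot'])[0].round(3)[:,0])
snap('wrist','w10.png')
for n in ('side',):
    im=snap(n,n+'10.png'); 
    cv2.imwrite('pics/%s10c.png'%n,cv2.cvtColor(cv2.resize(im[140:260,180:340],None,fx=5,fy=5,interpolation=cv2.INTER_CUBIC),cv2.COLOR_RGB2BGR))
E
```

```text
[ 483.44130623 -105.49085372  252.34459447] 43.025932706614135 [ 1.14688472 -0.41268775  1.37407595] [-1.    -0.03  -0.001]
```

View pics/side10c.png

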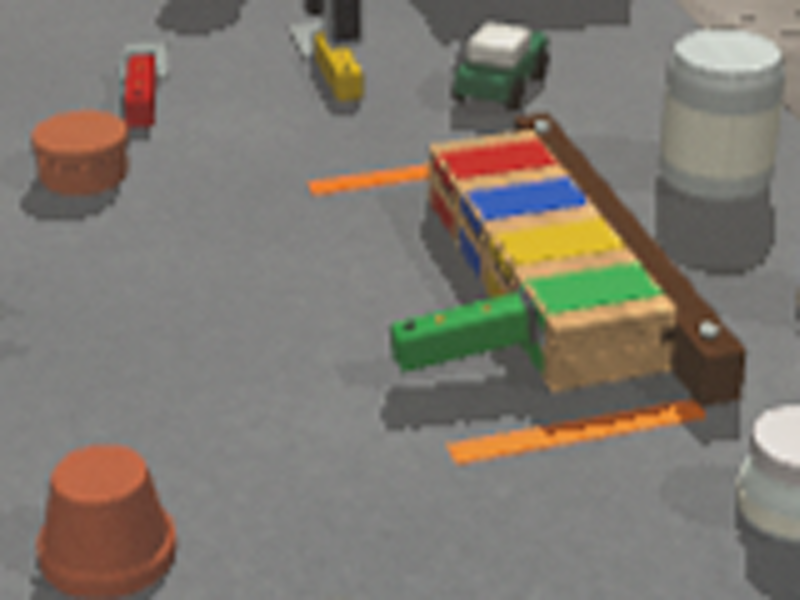

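View pics/w10.png

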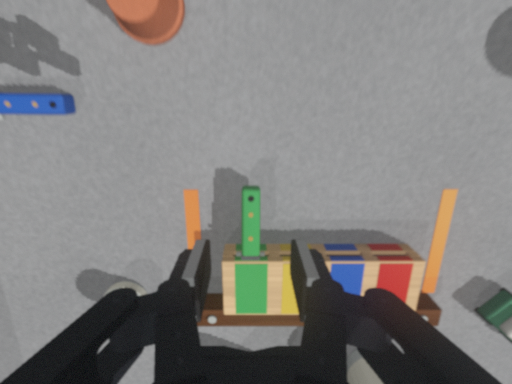

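Call:
apply_moves --pt "1.3 -4.6 0" --pt "2.6 -9.2 0" --pt "3.9 -13.8 0" --pt "5.2 -18.4 0" --pt "6.5 -22.8 0" --turn '[0.18,0.36,0.54,0.72,0.9]' --grip 1

```text
t: 17.35
tool_pos: [425.2, -336.9, 249.9]
tcp_rot: [-1.333, -2.844, -0.0]
ft_force: [1.0, -0.2, -0.0]
opening: 85.3
```

Call:
apply_moves --pt "0 0 0" --pt "0 0 0" --pt "0 0 0" --pt "0 0 0" --pt "0 0 0" --turn '[0.18,0.36,0.54,0.68,0.68]'

```text
t: 17.98
tool_pos: [425.6, -335.3, 249.9]
tcp_rot: [-2.197, -2.245, 0.0]
ft_force: [-0.7, -0.5, 0.8]
opening: 85.1
```

```bash
cat >> h.py <<'E'
def plan(near,col,fn,z=28,back=None):
    s=robot.sense(); im=snap('wrist',fn); handle('wrist',im,col,near)
    R=cv2.Rodrigues(s['tcp_rot'])[0]; print('tcp',s['tool_pos'].round(1),'toolx ang',np.arctan2(R[1,0],R[0,0]).round(4),'J',s['joint_pos'].round(2),'open',s['opening'])
    return im
def tr(dst):
    s=robot.sense(); R=cv2.Rodrigues(s['tcp_rot'])[0]; print('travel cm',(R.T@(np.array(dst)-s['tool_pos'])/10).round(2))
E
python3 - <<'E'
from h import *
plan((424,-372),'blue','w11.png'); tr((424.4,-372.5,5))
E
```

```text
blue top 964 rect ctr [ 423.6 -373.3] size [19.  86.7] ang -1.543 mean [ 423.9 -372.6] pca ang -1.542
blue all 1110 rect ctr [ 423.4 -372.1] size [21.9 92. ] ang -1.56 mean [ 423.1 -370.3] pca ang -1.56
tcp [ 425.6 -335.3  249.9] toolx ang 1.5925 J [-0.67  0.32  0.16  1.41  0.    0.88] open 85.12601114331365
travel cm [-3.73 -0.19 24.5 ]
```

View pics/w11.png

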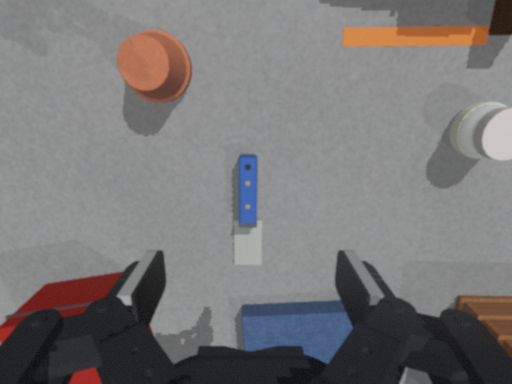

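Call:
apply_moves --pt "-2 -0.2 5" --pt "-3.73 -0.2 10" --pt "-3.73 -0.2 15" --pt "-3.73 -0.2 20" --pt "-3.73 -0.2 24.4" --turn '[0,0,0,0,0]'

```text
t: 18.65
tool_pos: [423.9, -372.3, 4.6]
tcp_rot: [-2.196, -2.245, 0.0]
ft_force: [0.1, -0.4, -0.3]
opening: 85.6
```

Call:
apply_moves --pt "0 0 0" --pt "0 0 0" --pt "0 0 0" --pt "0 0 0" --pt "0 0 0" --turn '[0,0,0,0,0]' --grip 0.1

```text
t: 19.27
tool_pos: [425.8, -374.1, 9.4]
tcp_rot: [2.195, 2.24, 0.0]
ft_force: [-0.4, -0.0, 6.9]
opening: 22.8
```

```bash
python3 - <<'E'
from h import *
s=robot.sense();print(s['tool_pos'].round(1),s['opening'],s['ft_force'])
E
```

```text
[ 425.8 -374.1    9.4] 22.82530792287583 [-0.37081319 -0.00729321  6.89868678]
```

Call:
apply_moves --pt "0 0 -5" --pt "0 0 -9" --pt "6 1 -9" --pt "12 1.8 -9" --pt "18 2.5 -9" --turn '[0,0,-0.18,-0.36,-0.54]'

```text
t: 19.9
tool_pos: [445.9, -190.7, 97.6]
tcp_rot: [1.513, 2.751, 0.001]
ft_force: [2.5, -0.7, -1.5]
opening: 22.6
```

Call:
apply_moves --pt "3.4 2.7 0" --pt "6.8 5.3 0" --pt "10.2 8 0" --pt "13.6 10.7 0" --pt "16.95 13.36 0" --turn '[-0.18,-0.36,-0.54,-0.72,-0.9]'

```text
t: 20.52
tool_pos: [469.0, 23.9, 97.6]
tcp_rot: [0.164, 3.136, 0.0]
ft_force: [0.6, -0.3, -2.1]
opening: 22.7
```

Call:
apply_moves --pt "0 0 0" --pt "0 0 0" --pt "0 0 0" --pt "0 0 0" --pt "0 0 0" --turn '[-0.139,-0.139,-0.139,-0.139,-0.139]'

```text
t: 21.15
tool_pos: [468.7, 21.9, 96.8]
tcp_rot: [-0.042, 3.141, 0.0]
ft_force: [-0.0, 0.2, -1.0]
opening: 23.1
```

```bash
python3 - <<'E'
from h import *
s=robot.sense();R=cv2.Rodrigues(s['tcp_rot'])[0];print(s['tool_pos'],s['opening'],np.arctan2(-R[1,0],-R[0,0]));snap('wrist','w12.png')
E
```

```text
[468.71955349  21.9232406   96.82009861] 23.051339917554166 0.02662542781649009
```

View pics/w12.png

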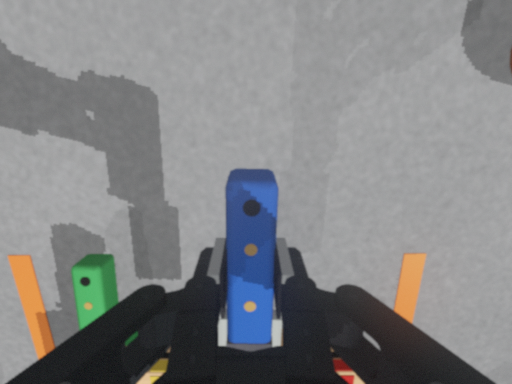

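Call:
apply_moves --pt "0 0 3" --pt "0 0 5.85" --pt "0 0 5.85" --pt "-1.5 0 5.85" --pt "-3 0 5.85" --turn '[0,0,0,0,0]'

```text
t: 21.82
tool_pos: [500.0, 23.2, 39.6]
tcp_rot: [-0.044, 3.14, 0.0]
ft_force: [0.0, 0.4, -1.7]
opening: 22.8
```

```bash
python3 - <<'E'
from h import *
s=robot.sense();R=cv2.Rodrigues(s['tcp_rot'])[0];print(s['tool_pos'],s['ft_force'],s['opening'],np.arctan2(-R[1,0],-R[0,0]))
im=snap('side','side13.png')
cv2.imwrite('pics/side13c.png',cv2.cvtColor(cv2.resize(im[140:260,180:340],None,fx=5,fy=5,interpolation=cv2.INTER_CUBIC),cv2.COLOR_RGB2BGR))
E
```

```text
[499.98416548  23.16540464  39.62821463] [ 0.00670178  0.39607551 -1.67732687] 22.808992533451704 0.02780040406198137
```

View pics/side13c.png

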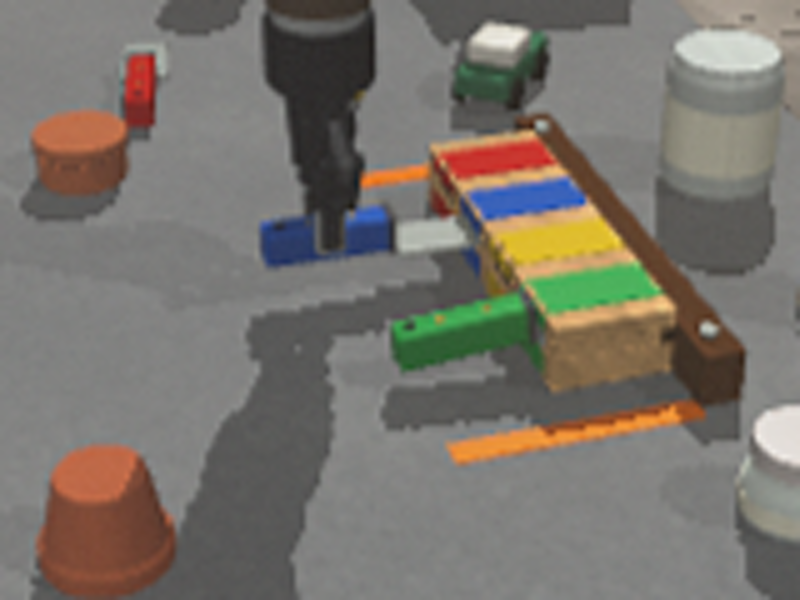

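Call:
apply_moves --pt "-0.7 0 0.1" --pt "-1.8 0 0.1" --pt "-3 0 0.1" --pt "-4.2 0 0.1" --pt "-5.2 0 0.1" --turn '[0,0,0,0,0]'

```text
t: 22.5
tool_pos: [551.6, 24.8, 37.2]
tcp_rot: [-0.044, 3.141, 0.0]
ft_force: [0.1, -0.2, -0.9]
opening: 22.8
```

Call:
apply_moves --pt "-0.4 0 0" --pt "-0.7 0 0" --pt "-1.0 0 0" --pt "-1.3 0 0" --pt "-1.5 0 0" --turn '[0,0,0,0,0]'

```text
t: 23.12
tool_pos: [559.3, 25.0, 35.9]
tcp_rot: [0.045, -3.129, 0.0]
ft_force: [-14.5, -0.2, 5.7]
opening: 22.8
```

Call:
apply_moves --pt "0.3 0 0" --pt "0.6 0 0" --pt "0.6 0 0" --pt "0.6 0 0" --pt "0.6 0 0" --turn '[0,0,0,0,0]' --grip 0.5

```text
t: 23.75
tool_pos: [560.0, 25.0, 37.4]
tcp_rot: [-0.044, 3.141, 0.0]
ft_force: [0.8, 0.2, 0.5]
opening: 42.7
```

Call:
apply_moves --pt "0 0 -3" --pt "0 0 -7" --pt "0 0 -12" --pt "4 3 -17" --pt "7 6 -22" --turn '[0,0,0,0,0]'

```text
t: 24.38
tool_pos: [492.4, 78.2, 249.9]
tcp_rot: [0.042, -3.141, -0.0]
ft_force: [0.4, 1.3, -0.7]
opening: 42.4
```

```bash
python3 - <<'E'
from h import *
s=robot.sense();R=cv2.Rodrigues(s['tcp_rot'])[0];print(s['tool_pos'],s['ft_force'],s['opening'],s['joint_pos'].round(2))
im=snap('side','side14.png');snap('wrist','w14.png')
cv2.imwrite('pics/side14c.png',cv2.cvtColor(cv2.resize(im[140:260,180:340],None,fx=5,fy=5,interpolation=cv2.INTER_CUBIC),cv2.COLOR_RGB2BGR))
E
```

```text
[492.44372752  78.21320712 249.94284692] [ 0.37243599  1.2931037  -0.66265068] 42.42629326159733 [0.16 0.23 0.04 1.38 0.   0.13]
```

View pics/side14c.png

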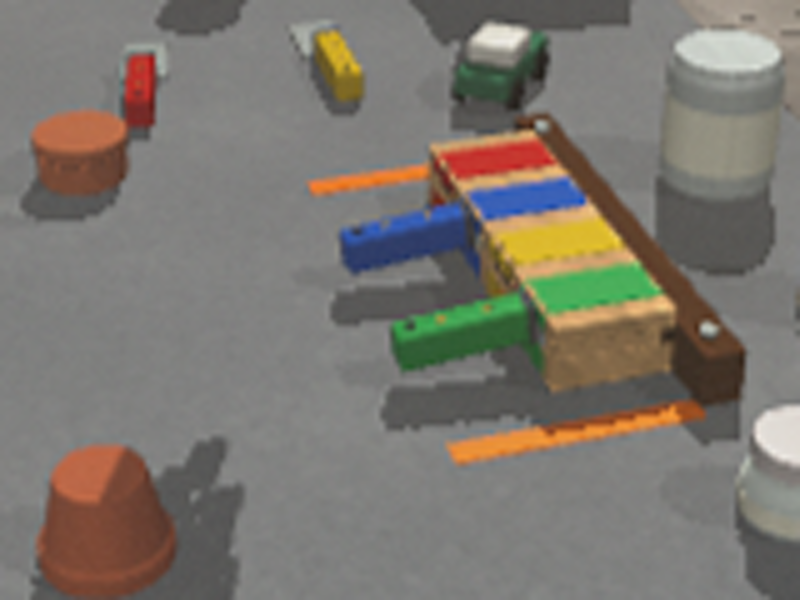

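View pics/w14.png

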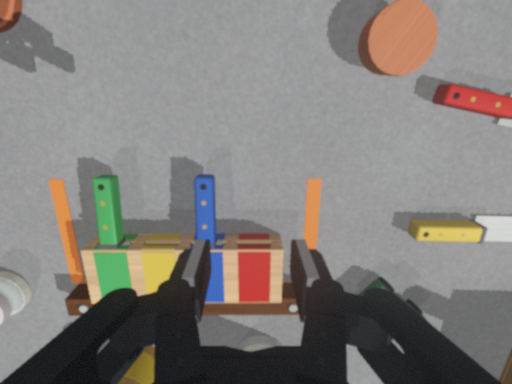

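Call:
apply_moves --pt "-2.1 4.6 0" --pt "-4.2 9.2 0" --pt "-6.3 13.8 0" --pt "-8.4 18.4 0" --pt "-10.4 22.9 0" --turn '[-0.18,-0.36,-0.54,-0.72,-0.9]' --grip 1

```text
t: 25.1
tool_pos: [591.7, 311.1, 247.7]
tcp_rot: [1.414, -2.805, 0.001]
ft_force: [0.2, -0.0, 0.8]
opening: 85.0
```

Call:
apply_moves --pt "0 0 0" --pt "0 0 0" --pt "0 0 0" --pt "0 0 0" --pt "0 0 0" --turn '[-0.18,-0.36,-0.54,-0.64,-0.64]'

```text
t: 25.72
tool_pos: [591.1, 309.6, 247.7]
tcp_rot: [2.216, -2.225, -0.0]
ft_force: [0.3, 0.5, 0.5]
opening: 85.4
```

```bash
python3 - <<'E'
from h import *
im=plan((590,345),'yellow','w15.png'); handle('wrist',im,'red',(412,348)); blade('wrist',im,(580,430)); blade('wrist',im,(430,430))
E
```

```text
yellow top 963 rect ctr [590.  361.6] size [19.9 85.8] ang -1.566 mean [589.7 361.1] pca ang 1.576
yellow all 1114 rect ctr [588.5 358.4] size [92.1 21.9] ang 1.56 mean [589. 358.] pca ang 1.571
tcp [591.1 309.6 247.7] toolx ang -1.5749 J [ 0.48  0.59  0.58  1.56 -0.   -1.08] open 85.44389692069755
red top 1082 rect ctr [413.5 356.3] size [88.  21.9] ang 1.402 mean [413.1 354.9] pca ang 1.404
red all 1515 rect ctr [417.8 354.2] size [91.  31.2] ang 1.405 mean [417.6 352.4] pca ang 1.426
blade 980 [251.8 254.8] [589.1 447.7] [69.4 39. ] 89.75035095214844
blade 314 [366.4 237. ] [423.4 424.6] [37.1 37.4] 83.1831283569336
```

View pics/w15.png

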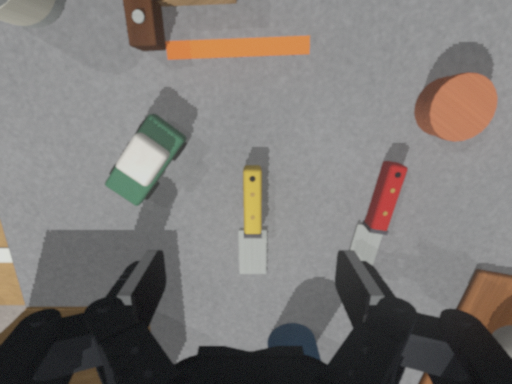

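```bash
python3 - <<'E'
from h import *
tr((590,361,6)); c=cal('wrist'); print(ray(c,[(185,140),(165,195),(295,325)],56).round())
E
```

```text
travel cm [-5.15  0.11 24.19]
[[664. 276.  56.]
 [692. 341.  56.]
 [530. 532.  56.]]
```

Call:
apply_moves --pt "-2.5 0.1 5" --pt "-5.1 0.1 10" --pt "-5.1 0.1 15" --pt "-5.1 0.1 20" --pt "-5.1 0.1 24.2" --turn '[0,0,0,0,0]' --grip 0.75

```text
t: 26.4
tool_pos: [589.3, 360.4, 4.1]
tcp_rot: [2.215, -2.225, -0.001]
ft_force: [0.8, -0.2, -0.3]
opening: 63.7
```

Call:
apply_moves --pt "0 0 0" --pt "0 0 0" --pt "0 0 0" --pt "0 0 0" --pt "0 0 0" --turn '[0,0,0,0,0]' --grip 0.1

```text
t: 27.02
tool_pos: [591.5, 361.7, 9.2]
tcp_rot: [-2.215, 2.222, -0.002]
ft_force: [-0.9, -0.3, 6.4]
opening: 22.8
```

Call:
apply_moves --pt "0 0 -5" --pt "0 0 -9" --pt "6 1.8 -9" --pt "12 3.6 -9" --pt "18 5.4 -9" --turn '[0,0,0.18,0.36,0.54]'

```text
t: 27.65
tool_pos: [534.8, 179.8, 96.8]
tcp_rot: [-1.538, 2.739, -0.001]
ft_force: [0.8, -0.5, -1.7]
opening: 22.7
```

Call:
apply_moves --pt "4.5 -1.2 0" --pt "9 -2.4 0" --pt "13.5 -3.5 0" --pt "18 -4.7 0" --pt "22.6 -5.8 0" --turn '[0.18,0.36,0.54,0.72,0.9]'

```text
t: 28.28
tool_pos: [468.1, -43.4, 97.0]
tcp_rot: [-0.192, 3.135, -0.0]
ft_force: [1.8, -0.0, -0.6]
opening: 22.5
```

Call:
apply_moves --pt "0 0 0" --pt "0 0 0" --pt "0 0 0" --pt "0 0 0" --pt "0 0 0" --turn '[0.097,0.097,0.097,0.097,0.097]'

```text
t: 28.9
tool_pos: [468.8, -41.6, 96.7]
tcp_rot: [0.051, -3.141, -0.0]
ft_force: [0.0, -0.2, -1.6]
opening: 22.6
```

```bash
python3 - <<'E'
from h import *
s=robot.sense();R=cv2.Rodrigues(s['tcp_rot'])[0];print(s['tool_pos'],s['opening'],np.arctan2(-R[1,0],-R[0,0]),s['joint_pos'].round(2));snap('wrist','w16.png'); tr((470,-41.8,37.3))
E
```

```text
[468.80002392 -41.55318605  96.69516858] 22.559821018620045 0.03270856248007812 [-0.09  0.29 -0.3   0.98  0.   -0.12]
travel cm [-0.12 -0.02  5.94]
```

View pics/w16.png

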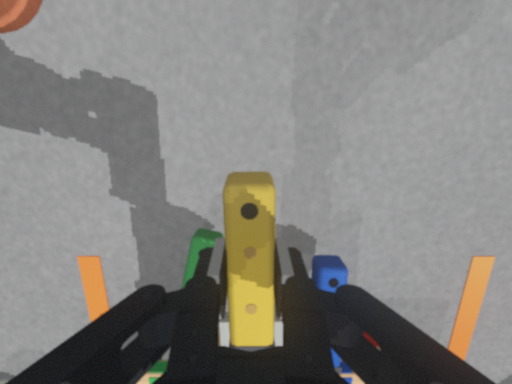

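Call:
apply_moves --pt "0 0 3" --pt "0 0 5.9" --pt "0 0 5.9" --pt "-1.5 0 5.9" --pt "-3 0 5.9" --turn '[0.02,0.02,0.02,0.02,0.02]'

```text
t: 29.58
tool_pos: [500.0, -41.1, 39.1]
tcp_rot: [-0.018, 3.14, -0.0]
ft_force: [0.0, 0.1, -0.8]
opening: 22.5
```

```bash
python3 - <<'E'
from h import *
s=robot.sense();R=cv2.Rodrigues(s['tcp_rot'])[0];print(s['tool_pos'],s['ft_force'],s['opening'],np.arctan2(-R[1,0],-R[0,0]))
for n,a,b in (('side',140,180),('scene',130,160)):
    im=snap(n,n+'17.png')
    cv2.imwrite('pics/%s17c.png'%n,cv2.cvtColor(cv2.resize(im[a:a+120,b:b+160],None,fx=5,fy=5,interpolation=cv2.INTER_CUBIC),cv2.COLOR_RGB2BGR))
E
```

```text
[499.97215312 -41.08039663  39.13619921] [ 0.04767323  0.09988178 -0.75135487] 22.4636585241045 0.011549485832954317
```

View pics/side17c.png

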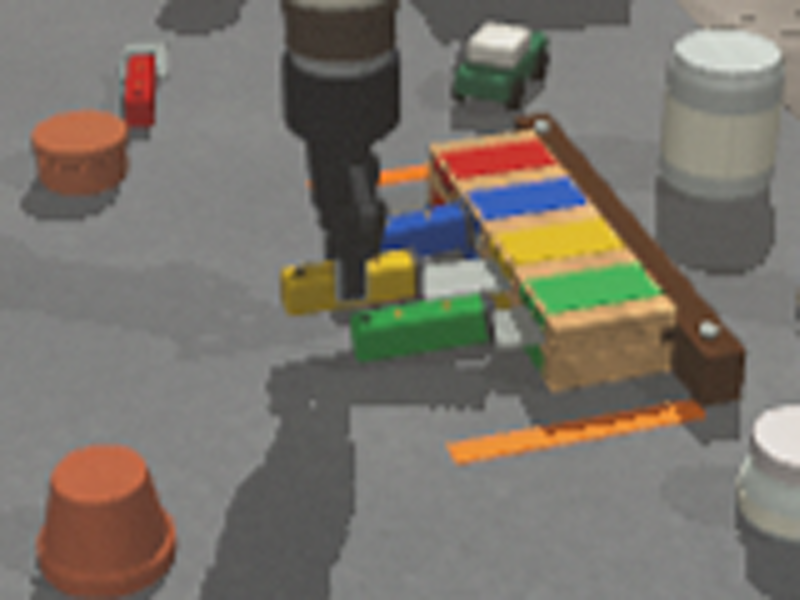

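View pics/scene17c.png

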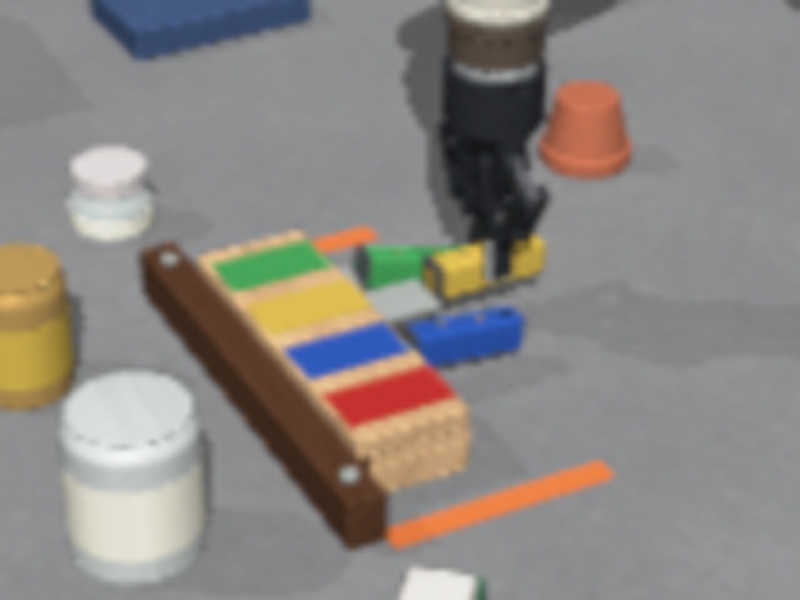

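The green scraper has been shifted: it's now partly out of its slot and skewed. I'll measure it before going on.

```bash
python3 - <<'E'
from h import *
for n in ('side','scene'):
    im=load(n+'17.png')
    for col,near in (('green',(540,-90)),('yellow',(500,-41)),('blue',(560,25))): handle(n,im,col,near,30,50,60)
im=load('w16.png'); print(mask(im,'green',110)[225:300].nonzero()[0].size)
E
```

```text
green top 87 rect ctr [537.7 -99.5] size [82.8 22. ] ang 0.033 mean [ 538.9 -100.4] pca ang -3.104
green all 231 rect ctr [ 532.8 -115.3] size [93.4 53.3] ang 0.026 mean [ 531.6 -117.2] pca ang -2.989
yellow top 8 rect ctr [463.  -31.4] size [19.5  6.8] ang 1.362 mean [464.6 -30.1] pca ang -1.672
yellow all 103 rect ctr [474.2 -51.2] size [61.2 37.4] ang 1.457 mean [473.8 -52.4] pca ang -1.764
blue top 50 rect ctr [571.6  17.7] size [61.  20.8] ang 0.203 mean [572.   17.5] pca ang -2.867
blue all 126 rect ctr [ 5.699e+02 -2.000e-01] size [69.8 62.4] ang 1.308 mean [571.4   0. ] pca ang -2.452
green top 65 rect ctr [571.1 -55.6] size [42.8 41.5] ang 1.128 mean [573.3 -60.1] pca ang -2.542
green all 64 rect ctr [571.1 -55.6] size [42.8 41.5] ang 1.128 mean [573.4 -59.9] pca ang -2.563
yellow top 59 rect ctr [528.3 -32.5] size [60.1 33.2] ang 1.331 mean [528.9 -34.9] pca ang 1.065
yellow all 82 rect ctr [532.1 -33.8] size [79.  33.9] ang 1.094 mean [530.1 -32. ] pca ang 1.002
blue top 181 rect ctr [565.   50.8] size [56.4 80.7] ang -0.149 mean [568.1  49.7] pca ang -0.013
blue all 178 rect ctr [565.   50.8] size [56.4 80.7] ang -0.149 mean [568.2  50. ] pca ang -0.024
546
```

Call:
apply_moves --pt "-0.7 0.03 0.1" --pt "-1.8 0.05 0.1" --pt "-3 0.08 0.1" --pt "-4.2 0.11 0.1" --pt "-5.2 0.13 0.1" --turn '[0,0,0,0,0]'

```text
t: 30.3
tool_pos: [551.6, -39.2, 36.7]
tcp_rot: [-0.018, 3.141, -0.0]
ft_force: [-1.2, 0.2, -1.1]
opening: 22.9
```

Call:
apply_moves --pt "-0.4 0 0" --pt "-0.7 0 0" --pt "-1.0 0 0" --pt "-1.3 0 0" --pt "-1.6 0 0" --turn '[0,0,0,0,0]'

```text
t: 30.92
tool_pos: [559.9, -39.1, 35.4]
tcp_rot: [0.017, -3.128, 0.0]
ft_force: [-17.1, -0.2, 6.7]
opening: 22.6
```

Call:
apply_moves --pt "0.3 0 0" --pt "0.7 0 0" --pt "0.7 0 0" --pt "0.7 0 0" --pt "0.7 0 0" --turn '[0,0,0,0,0]' --grip 0.5

```text
t: 31.55
tool_pos: [560.0, -39.2, 36.9]
tcp_rot: [-0.018, 3.141, -0.0]
ft_force: [0.4, -0.2, -0.3]
opening: 42.9
```

Call:
apply_moves --pt "0 0 -3" --pt "0 0 -7" --pt "0 0 -12" --pt "5 -2 -17" --pt "10 -5 -22" --turn '[0,0,-0.019,-0.019,-0.019]'

```text
t: 32.17
tool_pos: [476.0, -80.7, 241.6]
tcp_rot: [-0.05, 3.14, -0.0]
ft_force: [0.9, 0.2, 0.7]
opening: 42.9
```

```bash
python3 - <<'E'
from h import *
im=plan((540,-100),'green','w18.png'); print(robot.sense()['ft_force'])
im=snap('side','side18.png')
cv2.imwrite('pics/side18c.png',cv2.cvtColor(cv2.resize(im[140:260,180:340],None,fx=5,fy=5,interpolation=cv2.INTER_CUBIC),cv2.COLOR_RGB2BGR))
E
```

```text
green top 937 rect ctr [544.6 -87.5] size [20.7 95.5] ang -0.175 mean [544.  -87.3] pca ang -0.175
green all 1056 rect ctr [543.2 -88.3] size [22.7 98.2] ang -0.175 mean [542.3 -88. ] pca ang -0.177
tcp [476.  -80.7 241.6] toolx ang -3.1098 J [-0.17  0.2  -0.02  1.35 -0.   -0.2 ] open 42.92290361744852
[-3.98104124 -0.4899445   2.45126045]
```

View pics/w18.png

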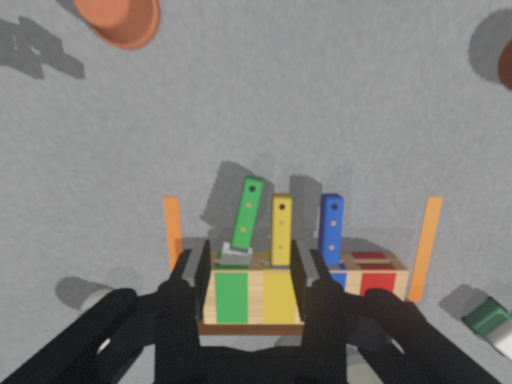

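View pics/side18c.png

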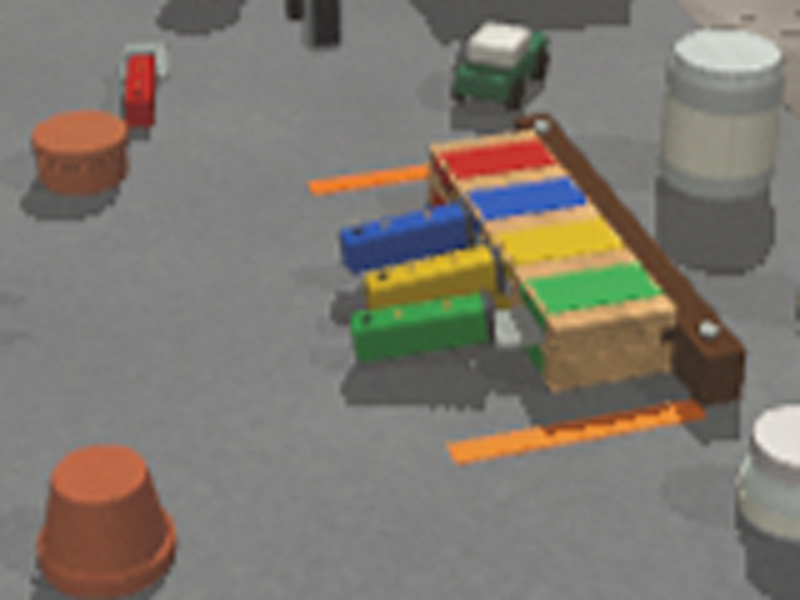

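```bash
python3 - <<'E'
from h import *
im=load('w18.png')
for z in (42,50): handle('wrist',im,'green',(540,-90),z=z); handle('wrist',im,'yellow',(560,-40),z=z); handle('wrist',im,'blue',(560,25),z=z)
c=cal('wrist'); print(ray(c,[(254,178),(283,195),(246,178),(263,180)],48).round(1)); tr((494,-44,60))
E
```

```text
green top 937 rect ctr [541.2 -86.2] size [19.8 91.4] ang -0.176 mean [540.6 -86. ] pca ang -0.176
green all 1056 rect ctr [539.9 -87. ] size [21.8 94. ] ang -0.176 mean [539.  -86.8] pca ang -0.178
yellow top 1138 rect ctr [564.2 -41.2] size [93.8 22.4] ang 0.029 mean [562.7 -41.4] pca ang 0.035
yellow all 1442 rect ctr [561.7 -47.2] size [99.  39.8] ang 0.029 mean [562.8 -43.2] pca ang 0.011
blue top 1039 rect ctr [562.3  24.1] size [94.4 21.6] ang 0.066 mean [560.   24.2] pca ang 0.071
blue all 1253 rect ctr [560.4  21.4] size [98.5 26.8] ang 0.066 mean [557.7  21.8] pca ang 0.089
green top 937 rect ctr [537.8 -86.2] size [19.3 89.3] ang -0.176 mean [537.2 -86. ] pca ang -0.176
green all 1056 rect ctr [536.5 -86.9] size [21.3 91.8] ang -0.176 mean [535.6 -86.7] pca ang -0.178
yellow top 1138 rect ctr [560.2 -42.2] size [91.6 21.8] ang 0.029 mean [558.8 -42.4] pca ang 0.035
yellow all 1442 rect ctr [557.8 -48.1] size [96.7 38.9] ang 0.029 mean [558.9 -44.2] pca ang 0.011
blue top 1039 rect ctr [558.4  21.6] size [92.2 21.1] ang 0.066 mean [556.1  21.7] pca ang 0.071
blue all 1253 rect ctr [556.5  18.9] size [96.3 26.2] ang 0.066 mean [553.9  19.3] pca ang 0.089
[[490.9 -78.7  48. ]
 [511.3 -43.   48. ]
 [491.2 -88.2  48. ]
 [493.1 -67.9  48. ]]
travel cm [-1.76  3.84 18.57]
```

Call:
apply_moves --pt "-0.8 2 3" --pt "-1.6 3.84 8" --pt "-1.6 3.84 13" --pt "-1.6 3.84 17" --pt "-1.6 3.84 18.5" --turn '[0,0,0,0,0]' --grip 0

```text
t: 32.9
tool_pos: [489.5, -41.3, 52.4]
tcp_rot: [0.048, -3.136, -0.001]
ft_force: [0.2, 0.4, -0.1]
opening: 0.0
```

Call:
apply_moves --pt "0 0 1.5" --pt "0 0 3" --pt "0 0 3.3" --pt "0 0 3.3" --pt "0 0 3.3" --turn '[0,0,0,0,0]'

```text
t: 33.52
tool_pos: [492.2, -41.8, 23.0]
tcp_rot: [-0.047, 3.14, -0.0]
ft_force: [0.2, 0.6, -0.7]
opening: 0.0
```

```bash
python3 - <<'E'
from h import *
s=robot.sense();print(s['tool_pos'],s['ft_force'],s['opening'])
for n,a,b in (('side',140,180),('scene',130,160)):
    im=snap(n,n+'19.png')
    cv2.imwrite('pics/%s19c.png'%n,cv2.cvtColor(cv2.resize(im[a:a+120,b:b+160],None,fx=5,fy=5,interpolation=cv2.INTER_CUBIC),cv2.COLOR_RGB2BGR))
E
```

```text
[492.18751903 -41.82335995  22.98874525] [ 0.1872963   0.64513349 -0.65265799] 0.015478160526148073
```

View pics/side19c.png

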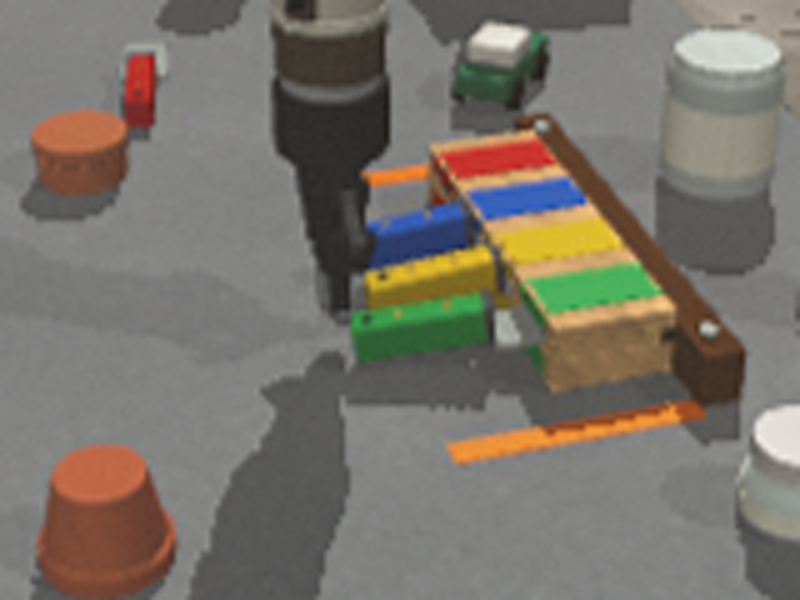

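View pics/scene19c.png

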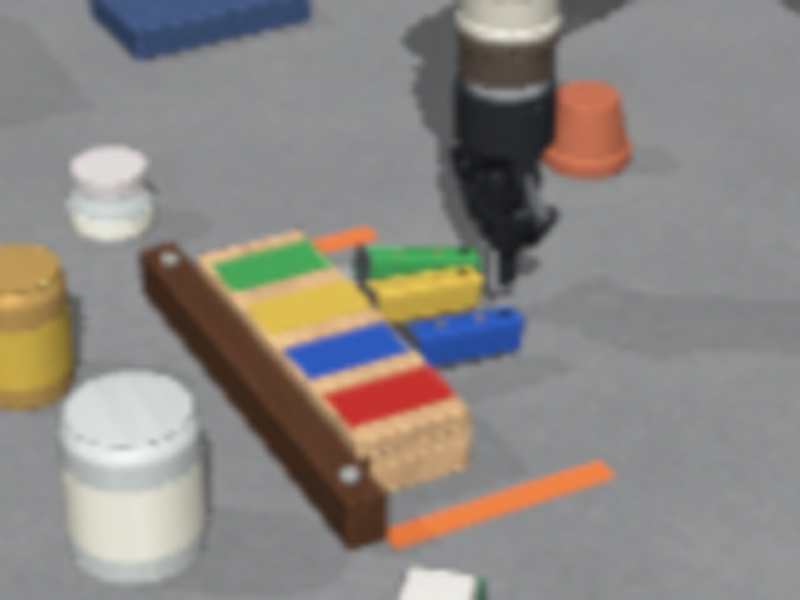

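Call:
apply_moves --pt "0 -1 0" --pt "0 -2 0" --pt "0 -2.8 0" --pt "0 -3.4 0" --pt "0 -3.7 0" --turn '[0,0,0,0,0]'

```text
t: 34.25
tool_pos: [492.6, -79.3, 22.2]
tcp_rot: [0.046, -3.141, -0.0]
ft_force: [-1.1, 0.0, 0.2]
opening: -0.1
```

```bash
python3 - <<'E'
from h import *
s=robot.sense();print(s['tool_pos'],s['ft_force'],s['opening'])
for n,a,b in (('side',140,180),('scene',130,160)):
    im=snap(n,n+'20.png')
    cv2.imwrite('pics/%s20c.png'%n,cv2.cvtColor(cv2.resize(im[a:a+120,b:b+160],None,fx=5,fy=5,interpolation=cv2.INTER_CUBIC),cv2.COLOR_RGB2BGR))
E
```

```text
[492.55604552 -79.27316416  22.17576368] [-1.14424564  0.0168375   0.18630749] -0.09185978147339013
```

View pics/side20c.png

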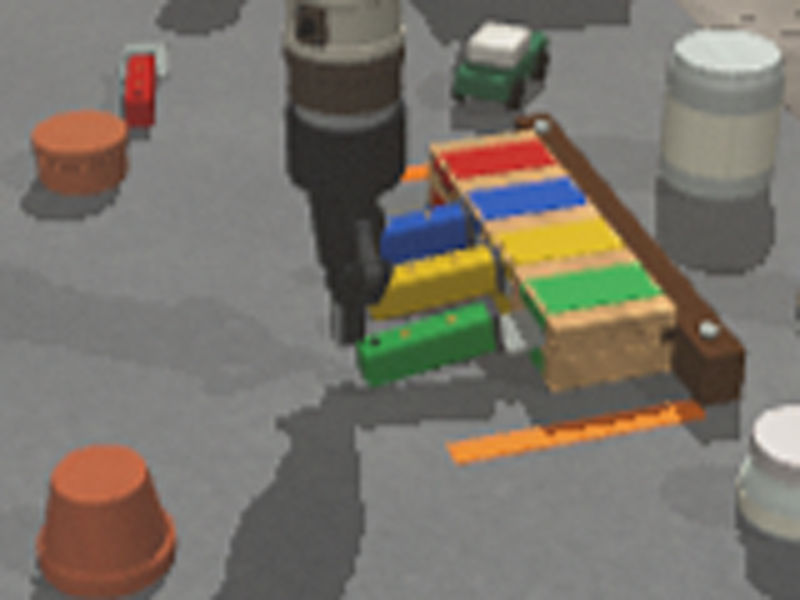

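View pics/scene20c.png

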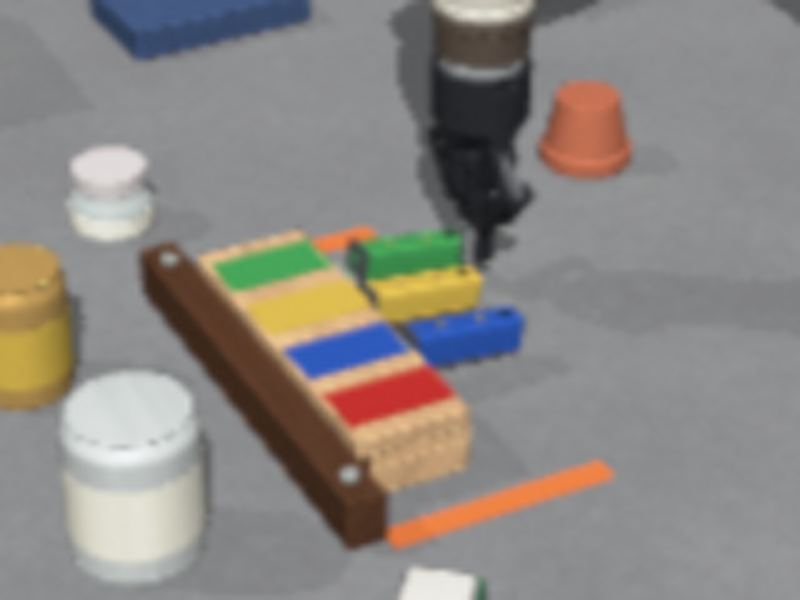

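Call:
apply_moves --pt "0 0.4 0" --pt "2 0.4 0" --pt "4 0 0" --pt "4 -1.5 0" --pt "4 -2.5 0" --turn '[0,0,0,0,0]'

```text
t: 34.98
tool_pos: [454.7, -105.8, 22.7]
tcp_rot: [-0.047, 3.139, -0.001]
ft_force: [0.3, -0.2, -0.2]
opening: -0.0
```

Call:
apply_moves --pt "-1.2 0 0" --pt "-2.5 0 0" --pt "-3.2 0 0" --pt "-4 0 0" --pt "-4.6 0 0" --turn '[0,0,0,0,0]'

```text
t: 35.6
tool_pos: [482.4, -103.4, 18.2]
tcp_rot: [0.045, -3.106, 0.002]
ft_force: [-36.5, -5.3, 14.6]
opening: -0.3
```

Call:
apply_moves --pt "-0.2 0 0" --pt "-0.4 0 0" --pt "-0.6 0 0" --pt "-0.8 0 0" --pt "-1 0 0" --turn '[0,0,0,0,0]'

```text
t: 36.22
tool_pos: [482.3, -102.6, 15.9]
tcp_rot: [0.042, -3.088, -0.0]
ft_force: [-49.3, -5.1, 23.1]
opening: -0.2
```

Call:
apply_moves --pt "2 0 0" --pt "4 0 0" --pt "5 0 -5" --pt "5 0 -11" --pt "5 0 -17" --turn '[0,0,0,0,0]'

```text
t: 36.85
tool_pos: [459.9, -104.3, 194.1]
tcp_rot: [-0.049, 3.141, 0.0]
ft_force: [1.0, -0.4, -0.1]
opening: 0.0
```

```bash
python3 - <<'E'
from h import *
s=robot.sense();print(s['tool_pos'],s['ft_force'],s['opening'])
snap('wrist','w21.png')
for n,a,b in (('side',140,180),('scene',130,160)):
    im=snap(n,n+'21.png')
    cv2.imwrite('pics/%s21c.png'%n,cv2.cvtColor(cv2.resize(im[a:a+120,b:b+160],None,fx=5,fy=5,interpolation=cv2.INTER_CUBIC),cv2.COLOR_RGB2BGR))
E
```

```text
[ 459.88590471 -104.30998743  194.07768697] [ 0.95375306 -0.35605353 -0.08004299] 0.004653142688340951
```

View pics/side21c.png

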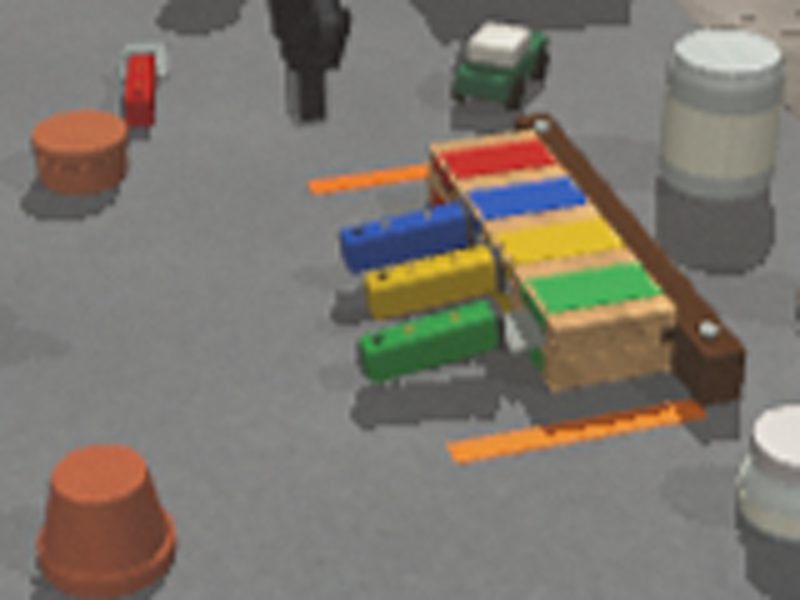

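View pics/scene21c.png

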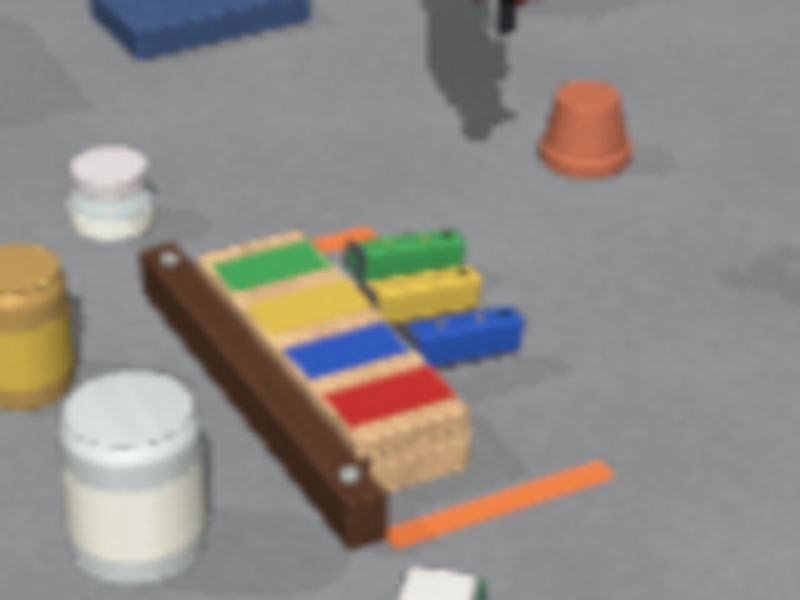

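View pics/w21.png

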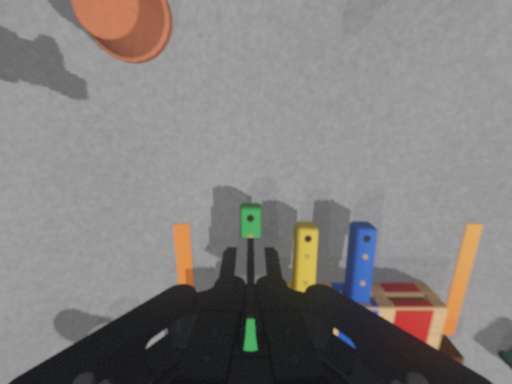

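Call:
apply_moves --pt "1 2 -1" --pt "2 4 -3" --pt "2 6 -5" --pt "2 7 -5" --pt "2 7 -5" --turn '[0,0,0,0,0]' --grip 0.45

```text
t: 37.62
tool_pos: [436.4, -34.4, 240.9]
tcp_rot: [0.05, -3.139, -0.0]
ft_force: [1.0, -0.2, -0.5]
opening: 38.3
```

```bash
python3 - <<'E'
from h import *
im=plan((540,-100),'green','w22.png')
for z in (40,46,50): handle('wrist',im,'green',(540,-100),z=z)
c=cal('wrist'); K,R,t=c; print((-R.T@t).round(1))
E
```

```text
green top 464 rect ctr [ 525.6 -104.8] size [52.1 20.8] ang 0.001 mean [ 523.5 -105.4] pca ang -0.09
green all 577 rect ctr [ 525.1 -103.8] size [23.8 57. ] ang -0.035 mean [ 522.1 -104.8] pca ang -0.127
tcp [436.4 -34.4 240.9] toolx ang -3.1095 J [-0.08  0.12 -0.12  1.33 -0.   -0.11] open 38.30390356604957
green top 464 rect ctr [ 519.9 -102.6] size [50.4 20.1] ang 0.001 mean [ 517.8 -103.2] pca ang -0.09
green all 577 rect ctr [ 519.4 -101.6] size [23.  55.1] ang -0.035 mean [ 516.5 -102.5] pca ang -0.127
green top 464 rect ctr [ 517.  -101.4] size [49.5 19.7] ang 0.001 mean [ 515. -102.] pca ang -0.09
green all 577 rect ctr [ 516.5 -100.5] size [22.6 54.1] ang -0.035 mean [ 513.7 -101.4] pca ang -0.127
green top 464 rect ctr [ 515.1 -100.7] size [48.9 19.5] ang 0.001 mean [ 513.1 -101.3] pca ang -0.09
green all 577 rect ctr [514.6 -99.8] size [22.3 53.5] ang -0.035 mean [ 511.8 -100.7] pca ang -0.127
[355.7 -38.2 383.1]
```

View pics/w22.png

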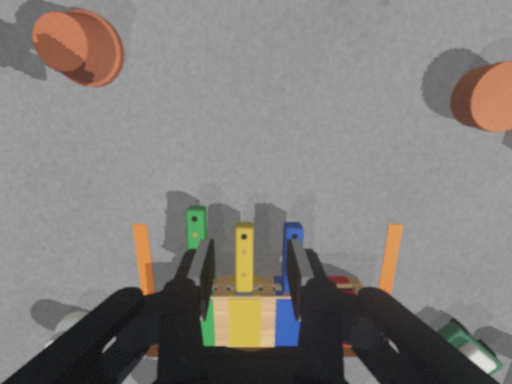

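Call:
apply_moves --pt "-3 -3 3" --pt "-6 -5.5 6" --pt "-9 -7.12 9" --pt "-9.64 -7.12 13" --pt "-9.64 -7.12 16" --turn '[0.03,0.03,0.03,0.03,0.03]'

```text
t: 38.3
tool_pos: [534.6, -104.4, 78.7]
tcp_rot: [-0.002, -3.137, -0.001]
ft_force: [-0.1, -0.5, -0.6]
opening: 38.4
```

Call:
apply_moves --pt "0 0 2" --pt "0 0 4" --pt "0 0 5.2" --pt "0 0 5.5" --pt "0 0 5.5" --turn '[0,0,0,0,0]'

```text
t: 38.92
tool_pos: [535.9, -103.8, 27.3]
tcp_rot: [0.0, 3.142, -0.0]
ft_force: [0.5, 0.1, 0.1]
opening: 38.5
```

```bash
python3 - <<'E'
from h import *
s=robot.sense();print(s['tool_pos'],s['ft_force'],s['opening'])
snap('wrist','w23.png')
for n,a,b in (('side',140,180),):
    im=snap(n,n+'23.png')
    cv2.imwrite('pics/%s23c.png'%n,cv2.cvtColor(cv2.resize(im[a:a+120,b:b+160],None,fx=5,fy=5,interpolation=cv2.INTER_CUBIC),cv2.COLOR_RGB2BGR))
E
```

```text
[ 535.88399413 -103.82668511   27.32469335] [0.4518249  0.14868868 0.10127728] 38.53397269350495
```

View pics/side23c.png

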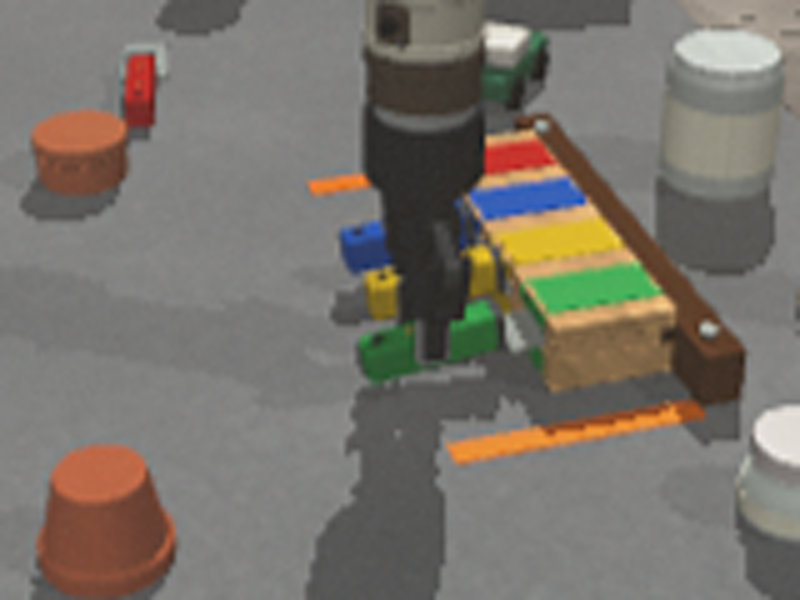

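View pics/w23.png

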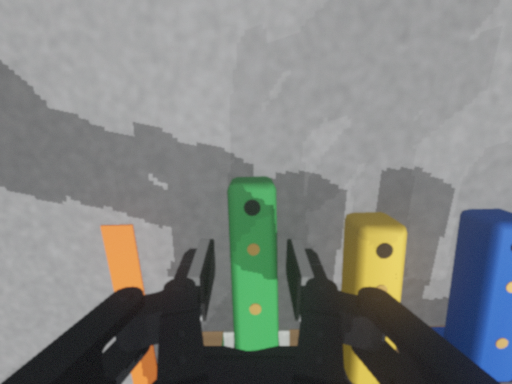

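Call:
apply_moves --pt "0 0 -0.1" --pt "0 0 -0.2" --pt "0 0 -0.3" --pt "0 0 -0.3" --pt "0 0 -0.3" --turn '[0,0,0,0,0]' --grip 0.1

```text
t: 39.65
tool_pos: [535.6, -103.6, 30.1]
tcp_rot: [0.0, -3.141, -0.0]
ft_force: [1.0, -0.1, -1.5]
opening: 22.1
```

```bash
python3 - <<'E'
from h import *
s=robot.sense();print(s['tool_pos'],s['ft_force'],s['wrist_torque'],s['opening'])
snap('wrist','w24.png')
for n,a,b in (('side',140,180),):
    im=snap(n,n+'24.png')
    cv2.imwrite('pics/%s24c.png'%n,cv2.cvtColor(cv2.resize(im[a:a+120,b:b+160],None,fx=5,fy=5,interpolation=cv2.INTER_CUBIC),cv2.COLOR_RGB2BGR))
E
```

```text
[ 535.62675517 -103.57477975   30.1045808 ] [ 1.00991124 -0.08737392 -1.45810145] [ 0.00328342  0.06668829 -0.03203447] 22.141767906205338
```

View pics/w24.png

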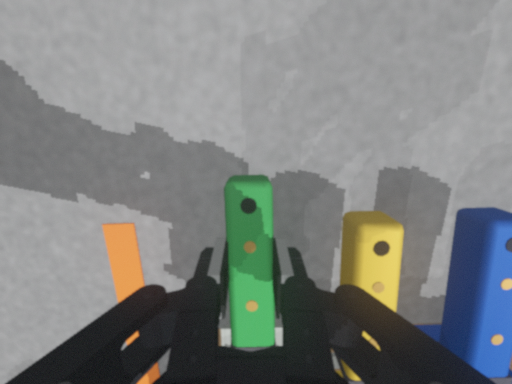

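Call:
apply_moves --pt "0 0 0" --pt "0 0 0" --pt "-0.3 0 0" --pt "-0.6 0 0" --pt "-0.9 0 0" --turn '[-0.02,-0.04,-0.04,-0.04,-0.04]'

```text
t: 40.38
tool_pos: [540.5, -103.6, 29.8]
tcp_rot: [0.062, -3.132, 0.0]
ft_force: [-13.9, -0.5, 9.9]
opening: 22.5
```

Call:
apply_moves --pt "1 0 0" --pt "2.5 0 0" --pt "4.5 0 0" --pt "6.5 0 0" --pt "8.5 0 0" --turn '[0,0,0,0,0]'

```text
t: 41.0
tool_pos: [459.7, -107.1, 30.4]
tcp_rot: [-0.063, 3.139, -0.0]
ft_force: [0.2, 0.4, -1.0]
opening: 22.6
```

```bash
python3 - <<'E'
from h import *
s=robot.sense();print(s['tool_pos'],s['ft_force'],s['opening'],cv2.Rodrigues(s['tcp_rot'])[0][:,0].round(3))
snap('wrist','w25.png')
for n,a,b in (('side',140,180),):
    im=snap(n,n+'25.png')
    cv2.imwrite('pics/%s25c.png'%n,cv2.cvtColor(cv2.resize(im[a:a+120,b:b+160],None,fx=5,fy=5,interpolation=cv2.INTER_CUBIC),cv2.COLOR_RGB2BGR))
E
```

```text
[ 459.71089818 -107.09191842   30.36479782] [ 0.16206804  0.37814121 -1.00336913] 22.578063236039657 [-0.999 -0.04  -0.001]
```

View pics/side25c.png

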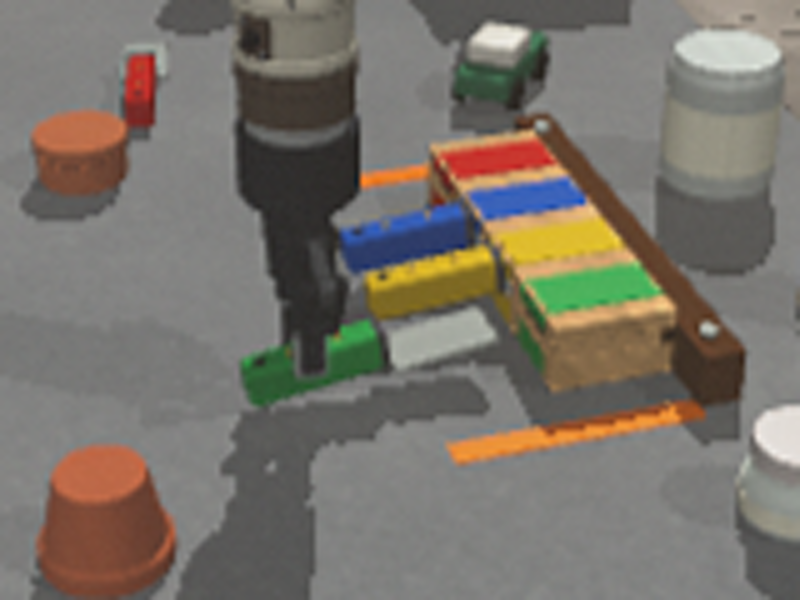

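View pics/w25.png

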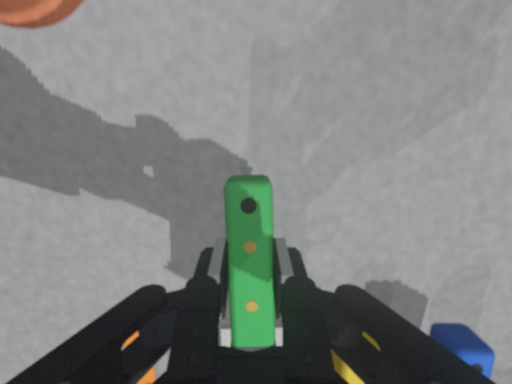

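Call:
apply_moves --pt "0 0 0.5" --pt "0 0 1" --pt "0 0 1.4" --pt "0 0 1.7" --pt "0 0 2" --turn '[0,0,0,0,0]'

```text
t: 41.72
tool_pos: [465.7, -107.5, 15.1]
tcp_rot: [-0.065, 3.13, -0.002]
ft_force: [-9.2, 4.0, 53.3]
opening: 22.4
```

Call:
apply_moves --pt "0 0 0" --pt "0 0 0" --pt "0 0 0" --pt "0 0 0" --pt "0 0 0" --turn '[0,0,0,0,0]' --grip 0.6

```text
t: 42.35
tool_pos: [459.6, -107.0, 9.9]
tcp_rot: [0.063, -3.14, -0.0]
ft_force: [0.3, -0.4, -0.3]
opening: 51.1
```

```bash
python3 - <<'E'
from h import *
s=robot.sense();print(s['tool_pos'],s['ft_force'],s['opening'])
snap('wrist','w26.png')
for n,a,b in (('side',140,180),):
    im=snap(n,n+'26.png')
    cv2.imwrite('pics/%s26c.png'%n,cv2.cvtColor(cv2.resize(im[a:a+120,b:b+160],None,fx=5,fy=5,interpolation=cv2.INTER_CUBIC),cv2.COLOR_RGB2BGR))
E
```

```text
[ 459.63441209 -106.99847337    9.90130339] [ 0.29779053 -0.40756522 -0.29859085] 51.05928988671959
```

View pics/side26c.png

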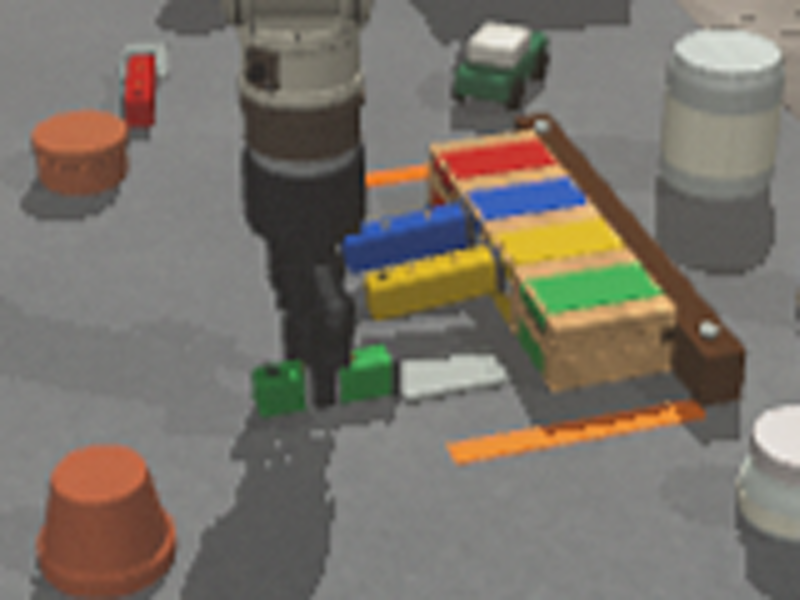

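View pics/w26.png

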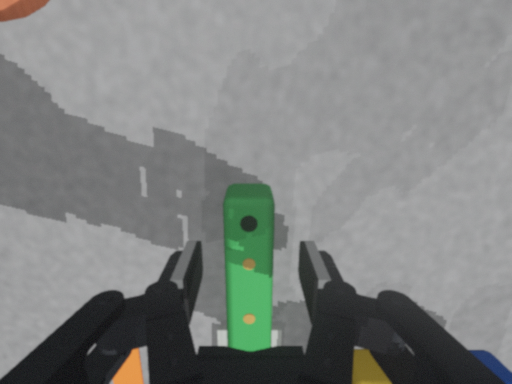

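Call:
apply_moves --pt "-0.3 0 0.2" --pt "-0.6 0 0.4" --pt "-0.6 0 0.45" --pt "-0.6 0 0.45" --pt "-0.6 0 0.45" --turn '[0,0,0,0,0]'

```text
t: 43.08
tool_pos: [465.8, -106.8, 5.7]
tcp_rot: [0.063, -3.141, -0.0]
ft_force: [0.7, -0.6, -0.4]
opening: 51.2
```

Call:
apply_moves --pt "0 0 0" --pt "0 0 0" --pt "0 0 0" --pt "0 0 0" --pt "0 0 0" --turn '[0,0,0,0,0]' --grip 0.1

```text
t: 43.7
tool_pos: [466.1, -106.9, 6.0]
tcp_rot: [-0.063, 3.14, -0.0]
ft_force: [-1.0, -0.5, 3.7]
opening: 22.8
```

Call:
apply_moves --pt "1 0 -1" --pt "2 0 -2.5" --pt "2 0 -3.2" --pt "2 0 -3.2" --pt "2 0 -3.2" --turn '[0,0,0,0,0]'

```text
t: 44.32
tool_pos: [445.9, -107.6, 37.5]
tcp_rot: [0.063, -3.141, -0.0]
ft_force: [-0.4, -0.3, -1.7]
opening: 23.1
```

```bash
python3 - <<'E'
from h import *
s=robot.sense();R=cv2.Rodrigues(s['tcp_rot'])[0];print(s['tool_pos'],s['ft_force'],s['opening'],np.arctan2(-R[1,0],-R[0,0]))
snap('wrist','w27.png')
for n,a,b in (('side',140,180),):
    im=snap(n,n+'27.png')
    cv2.imwrite('pics/%s27c.png'%n,cv2.cvtColor(cv2.resize(im[a:a+120,b:b+160],None,fx=5,fy=5,interpolation=cv2.INTER_CUBIC),cv2.COLOR_RGB2BGR))
E
```

```text
[ 445.89426841 -107.57265148   37.51408324] [-0.36455357 -0.25233373 -1.66765957] 23.082967520886196 0.040272647962008516
```

View pics/side27c.png

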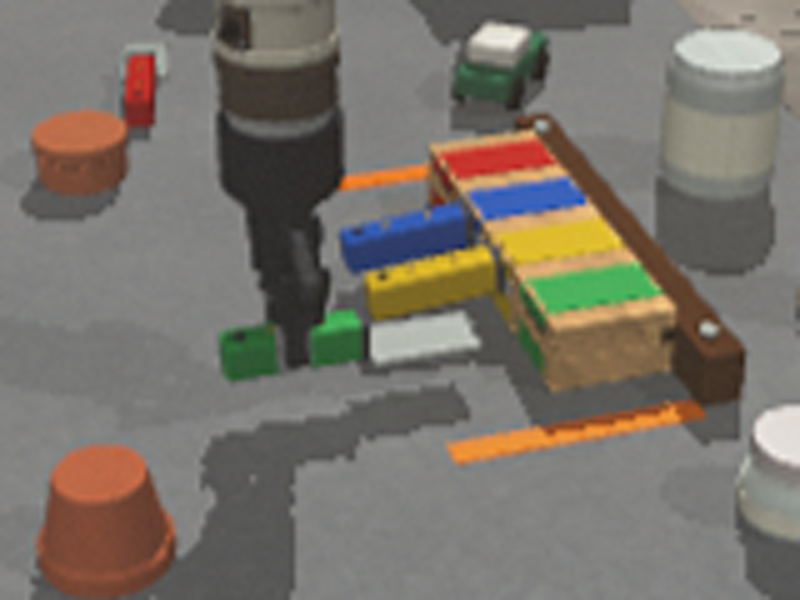

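View pics/w27.png

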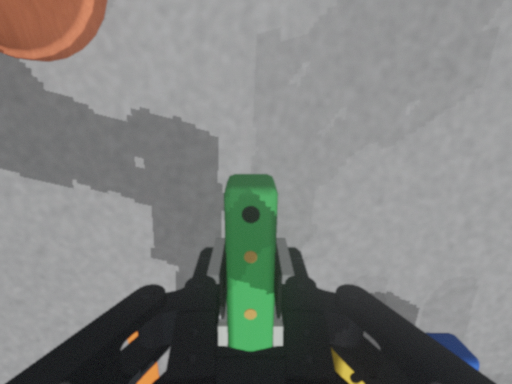

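Call:
apply_moves --pt "0 0 1.5" --pt "0 0 2.5" --pt "0 0 3" --pt "0 0 3.4" --pt "0 0 3.4" --turn '[0,0,0,0,0]'

```text
t: 45.05
tool_pos: [445.4, -107.5, 6.0]
tcp_rot: [0.063, -3.141, -0.0]
ft_force: [-8.6, 1.8, 20.7]
opening: 22.7
```

```bash
python3 - <<'E'
from h import *
s=robot.sense();print(s['tool_pos'],s['ft_force'],s['wrist_torque'])
E
```

```text
[ 445.38263585 -107.47588642    5.97103176] [-8.60273739  1.81477935 20.72247045] [ 0.4202338   1.69749088 -0.00357821]
```

Call:
apply_moves --pt "0 0.1 -1.5" --pt "0 0.1 -3.0" --pt "0 0.1 -3.0" --pt "-1 0.12 -3.0" --pt "-2 0.15 -3.0" --turn '[0.01,0.01,0.01,0.01,0.01]'

```text
t: 45.68
tool_pos: [466.3, -105.2, 33.1]
tcp_rot: [0.047, -3.141, -0.0]
ft_force: [1.2, -0.8, -1.6]
opening: 22.9
```

Call:
apply_moves --pt "-0.7 0 0" --pt "-1.5 0 0" --pt "-2.3 0 0" --pt "-3.1 0 0" --pt "-4 0 0" --turn '[0,0,0,0,0]'

```text
t: 46.3
tool_pos: [506.3, -104.1, 33.7]
tcp_rot: [0.047, -3.141, -0.0]
ft_force: [-0.5, 0.3, -1.1]
opening: 22.7
```

```bash
python3 - <<'E'
from h import *
s=robot.sense();R=cv2.Rodrigues(s['tcp_rot'])[0];print(s['tool_pos'],s['ft_force'],s['opening'],np.arctan2(-R[1,0],-R[0,0]))
for n,a,b in (('side',140,180),):
    im=snap(n,n+'28.png')
    cv2.imwrite('pics/%s28c.png'%n,cv2.cvtColor(cv2.resize(im[a:a+120,b:b+160],None,fx=5,fy=5,interpolation=cv2.INTER_CUBIC),cv2.COLOR_RGB2BGR))
E
```

```text
[ 506.27649372 -104.07983396   33.71999483] [-0.45585992  0.32668182 -1.12121438] 22.655489129442973 0.03014974234776515
```

View pics/side28c.png

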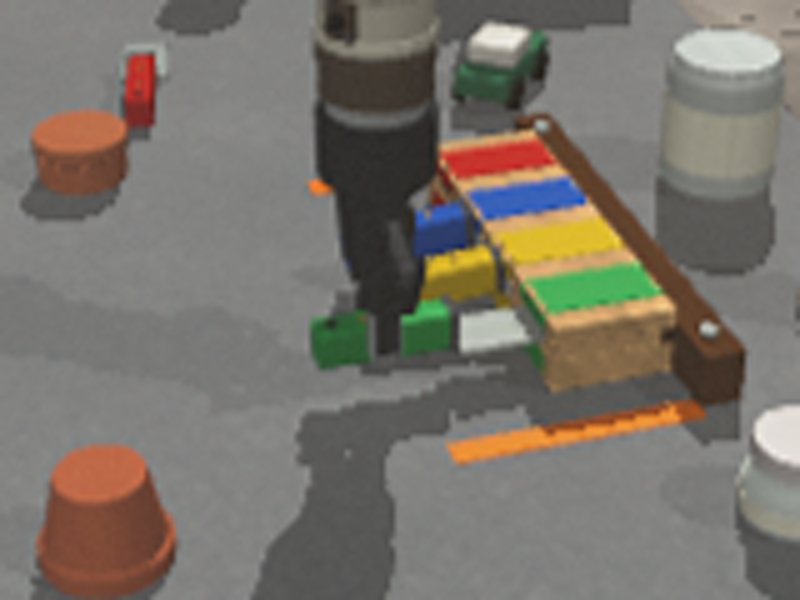

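Same picture as the good first insertion, with the blade in the mouth and no force. I'll continue.

Call:
apply_moves --pt "-1 0 0" --pt "-2 0 0" --pt "-3 0 0" --pt "-4 0 0" --pt "-4.8 0 0" --turn '[0,0,0,0,0]'

```text
t: 46.98
tool_pos: [554.5, -102.6, 33.7]
tcp_rot: [-0.047, 3.141, -0.0]
ft_force: [0.1, -0.6, -1.5]
opening: 22.7
```

Call:
apply_moves --pt "-0.4 0 0" --pt "-0.7 0 0" --pt "-1.0 0 0" --pt "-1.3 0 0" --pt "-1.6 0 0" --turn '[0,0,0,0,0]'

```text
t: 47.6
tool_pos: [561.4, -102.2, 32.1]
tcp_rot: [0.046, -3.125, -0.0]
ft_force: [-20.7, -1.7, 8.4]
opening: 23.0
```

Call:
apply_moves --pt "0.4 0 0" --pt "0.8 0 0" --pt "0.8 0 0" --pt "0.8 0 0" --pt "0.8 0 0" --turn '[0,0,0,0,0]' --grip 0.5

```text
t: 48.22
tool_pos: [562.1, -102.4, 33.9]
tcp_rot: [-0.048, 3.141, -0.0]
ft_force: [-0.2, 0.6, 0.1]
opening: 42.6
```

Call:
apply_moves --pt "0 0 -3" --pt "0 0 -7" --pt "0 0 -12" --pt "5 3 -17" --pt "10 7 -22" --turn '[0,0,0,0,0]'

```text
t: 48.85
tool_pos: [480.1, -50.3, 234.6]
tcp_rot: [-0.046, 3.14, 0.0]
ft_force: [0.2, -0.1, 0.0]
opening: 42.7
```

```bash
python3 - <<'E'
from h import *
s=robot.sense();print(s['tool_pos'],s['ft_force'],s['opening'])
snap('wrist','w29.png')
for n,a,b in (('side',140,180),):
    im=snap(n,n+'29.png')
    cv2.imwrite('pics/%s29c.png'%n,cv2.cvtColor(cv2.resize(im[a:a+120,b:b+160],None,fx=5,fy=5,interpolation=cv2.INTER_CUBIC),cv2.COLOR_RGB2BGR))
E
```

```text
[480.06642635 -50.32537775 234.59147519] [ 0.1848151  -0.13529239  0.03277597] 42.666226173327026
```

View pics/side29c.png

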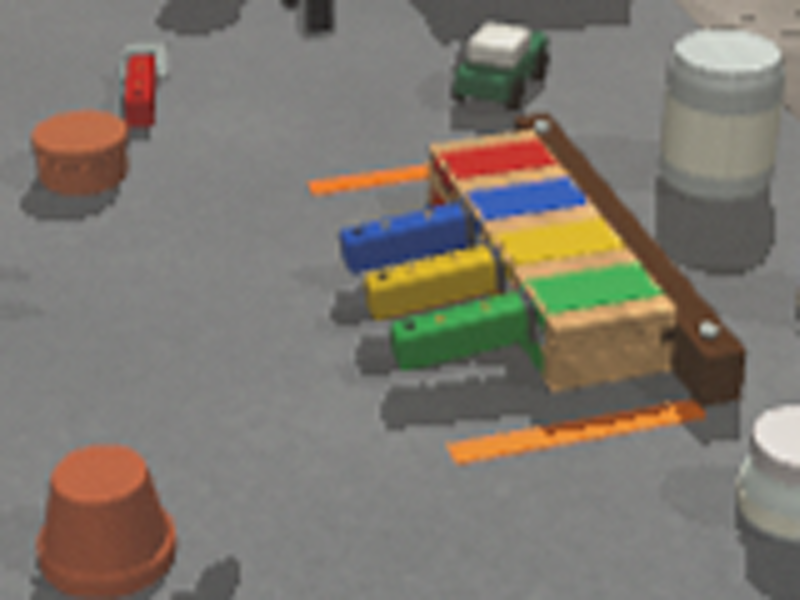

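View pics/w29.png

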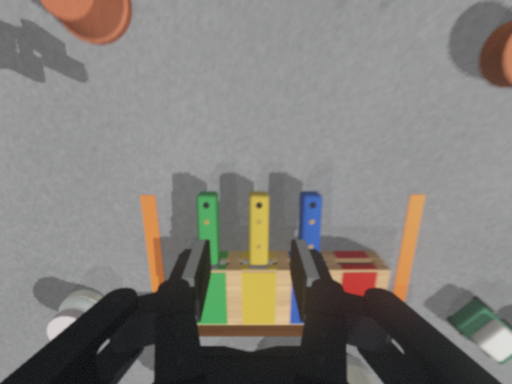

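Call:
apply_moves --pt "1 6 -0.3" --pt "2 12 -0.6" --pt "3.1 18 -0.9" --pt "4.2 24 -1.2" --pt "5.2 30 -1.5" --turn '[-0.18,-0.36,-0.54,-0.72,-0.9]' --grip 1

```text
t: 49.58
tool_pos: [419.4, 249.6, 247.8]
tcp_rot: [-1.417, 2.804, -0.001]
ft_force: [1.4, 0.7, -0.4]
opening: 85.3
```

Call:
apply_moves --pt "-1.5 1.6 0" --pt "-3 3.2 0" --pt "-4.3 4.8 0" --pt "-4.3 4.8 0" --pt "-4.3 4.8 0" --turn '[-0.18,-0.36,-0.473,-0.473,-0.473]'

```text
t: 50.2
tool_pos: [407.0, 310.4, 247.7]
tcp_rot: [2.025, -2.4, 0.001]
ft_force: [0.1, 0.0, 0.2]
opening: 85.8
```

```bash
python3 - <<'E'
from h import *
im=plan((413,356),'red','w30.png'); blade('wrist',im,(425,440))
E
```

```text
red top 973 rect ctr [412.7 356.4] size [85.  19.9] ang 1.412 mean [412.3 356.1] pca ang 1.409
red all 1109 rect ctr [410.6 353.5] size [91.3 21.8] ang 1.396 mean [410.8 352.3] pca ang 1.396
tcp [407.  310.4 247.7] toolx ang -1.7398 J [ 0.65  0.26  0.07  1.38 -0.   -0.75] open 85.77674456386598
blade 963 [252.3 251.7] [426.5 441.9] [68.9 37.4] 80.33720397949219
```

View pics/w30.png

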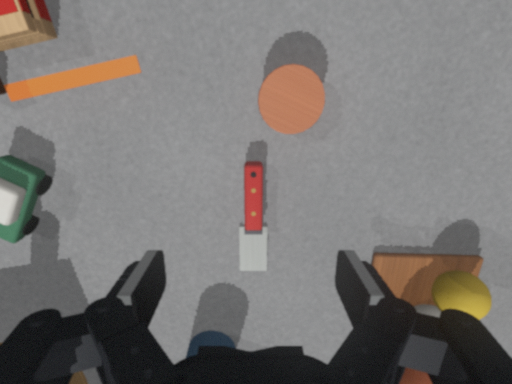

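```bash
python3 - <<'E'
from h import *
tr((412.7,356.4,6))
E
```

```text
travel cm [-4.66  0.21 24.18]
```

Call:
apply_moves --pt "-2.4 0.2 5" --pt "-4.6 0.2 10" --pt "-4.6 0.2 15" --pt "-4.6 0.2 20" --pt "-4.6 0.2 24.2" --turn '[0,0,0,0,0]' --grip 0.7

```text
t: 50.88
tool_pos: [412.5, 355.3, 4.4]
tcp_rot: [2.025, -2.401, 0.0]
ft_force: [0.4, 1.0, 0.3]
opening: 60.1
```

Call:
apply_moves --pt "0 0 0" --pt "0 0 0" --pt "0 0 0" --pt "0 0 0" --pt "0 0 0" --turn '[0,0,0,0,0]' --grip 0.1

```text
t: 51.5
tool_pos: [413.5, 357.3, 7.9]
tcp_rot: [-2.026, 2.397, -0.0]
ft_force: [-1.1, -1.1, 6.2]
opening: 22.7
```

```bash
python3 - <<'E'
from h import *
s=robot.sense();print(s['tool_pos'],s['ft_force'],s['opening'])
snap('wrist','w31.png')
E
```

```text
[413.50069245 357.31554599   7.88781611] [-1.13559431 -1.07524473  6.21700356] 22.696916434031404
```

Call:
apply_moves --pt "0 0 -5" --pt "0 0 -9" --pt "4 -1.5 -9" --pt "8 -3 -9" --pt "12 -4.5 -9" --turn '[0,0,0.18,0.36,0.54]'

```text
t: 52.18
tool_pos: [436.8, 229.7, 96.5]
tcp_rot: [-1.307, 2.857, -0.0]
ft_force: [0.4, -0.6, -0.2]
opening: 22.8
```

Call:
apply_moves --pt "1.8 -2.3 0" --pt "3.6 -4.6 0" --pt "5.4 -6.9 0" --pt "7.2 -9.3 0" --pt "9 -11.6 0" --turn '[0.18,0.36,0.54,0.72,0.83]'

```text
t: 52.8
tool_pos: [466.5, 86.1, 96.3]
tcp_rot: [-0.046, 3.141, 0.0]
ft_force: [0.5, -0.2, -1.7]
opening: 22.7
```

```bash
python3 - <<'E'
from h import *
s=robot.sense();R=cv2.Rodrigues(s['tcp_rot'])[0];print(s['tool_pos'],s['opening'],np.arctan2(-R[1,0],-R[0,0]));snap('wrist','w32.png')
E
```

```text
[466.49315505  86.05080278  96.34292055] 22.686476443039286 0.029278281863324405
```

View pics/w32.png

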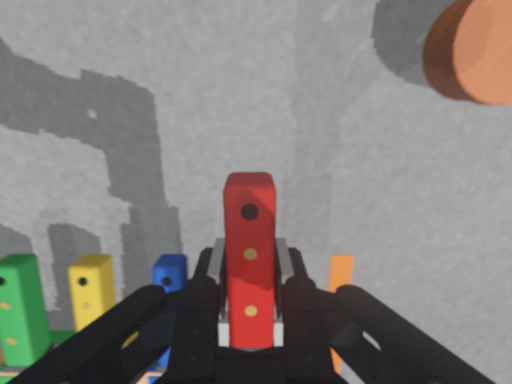

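Call:
apply_moves --pt "0 0 4" --pt "0 0 7.5" --pt "0 0 8.6" --pt "0 0 9" --pt "0 0 9" --turn '[0,0,0,0,0]'

```text
t: 53.48
tool_pos: [467.0, 87.2, 7.9]
tcp_rot: [-0.053, 3.14, 0.0]
ft_force: [-1.7, 1.1, 1.5]
opening: 22.7
```

```bash
python3 - <<'E'
from h import *
s=robot.sense();print(s['tool_pos'],s['ft_force'])
E
```

```text
[467.04735685  87.23313019   7.90010626] [-1.71048167  1.11513505  1.54985734]
```

Call:
apply_moves --pt "0 0 -1.5" --pt "0 0 -3" --pt "0 0 -3" --pt "-1 0 -3" --pt "-2 0 -3" --turn '[0,0,0,0,0]'

```text
t: 54.1
tool_pos: [487.2, 87.7, 35.9]
tcp_rot: [0.052, -3.141, 0.0]
ft_force: [0.0, 0.0, -1.3]
opening: 22.9
```

Call:
apply_moves --pt "-0.4 0 0" --pt "-0.8 0 0" --pt "-1.2 0 0" --pt "-1.6 0 0" --pt "-1.6 0 0" --turn '[0,0,0,0,0]'

```text
t: 54.72
tool_pos: [502.9, 88.2, 36.3]
tcp_rot: [-0.052, 3.141, 0.0]
ft_force: [-0.2, 0.1, -1.2]
opening: 22.4
```

```bash
python3 - <<'E'
from h import *
s=robot.sense();R=cv2.Rodrigues(s['tcp_rot'])[0];print(s['tool_pos'],s['ft_force'],s['opening'],np.arctan2(-R[1,0],-R[0,0]))
for n,a,b in (('side',140,180),('scene',130,160)):
    im=snap(n,n+'33.png')
    cv2.imwrite('pics/%s33c.png'%n,cv2.cvtColor(cv2.resize(im[a:a+120,b:b+160],None,fx=5,fy=5,interpolation=cv2.INTER_CUBIC),cv2.COLOR_RGB2BGR))
E
```

```text
[502.8510469   88.17781533  36.29419292] [-0.22981719  0.11399431 -1.15969154] 22.391088265733462 0.033102777640111054
```

View pics/scene33c.png

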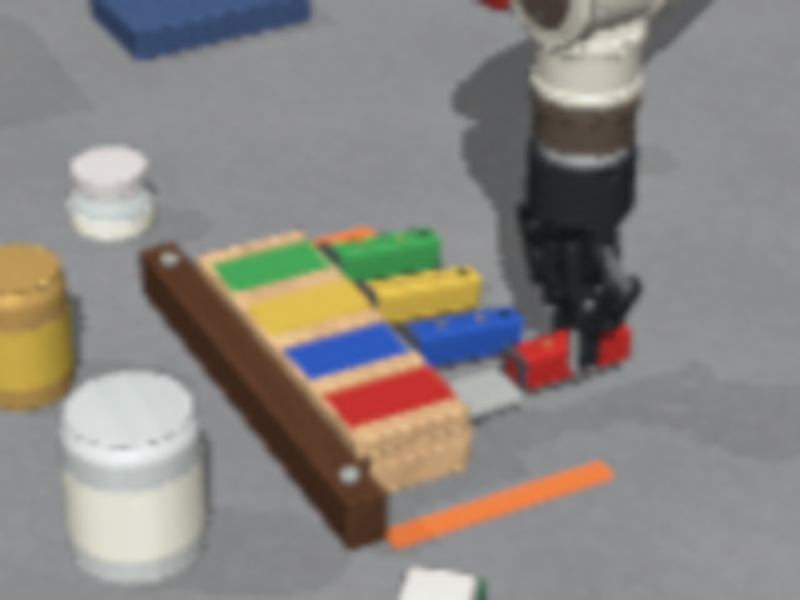

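View pics/side33c.png

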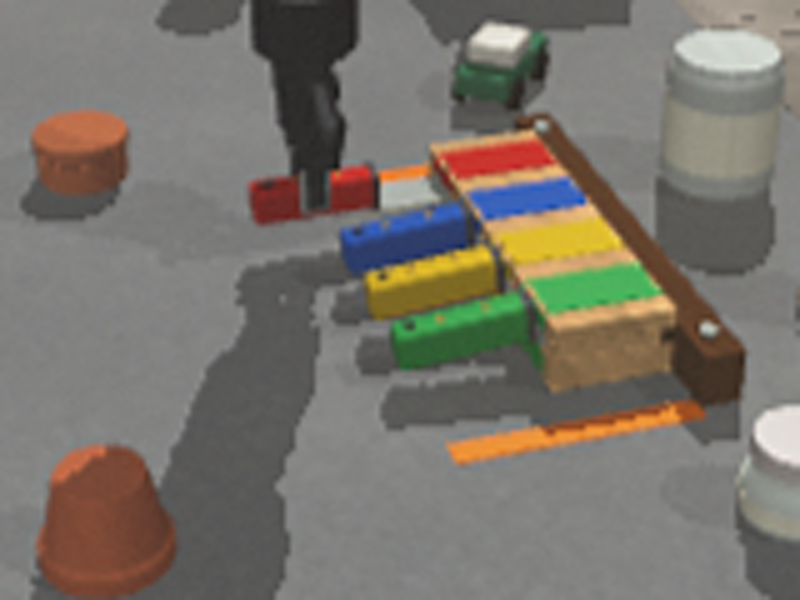

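Call:
apply_moves --pt "-0.9 -0.1 0" --pt "-1.8 -0.1 0" --pt "-2.8 -0.1 0" --pt "-3.8 -0.1 0" --pt "-4.8 -0.1 0" --turn '[0,0,0,0,0]'

```text
t: 55.45
tool_pos: [551.3, 88.8, 36.2]
tcp_rot: [-0.052, 3.141, 0.0]
ft_force: [-0.5, -0.0, -1.2]
opening: 22.7
```

Call:
apply_moves --pt "-0.4 0 0" --pt "-0.7 0 0" --pt "-1.0 0 0" --pt "-1.3 0 0" --pt "-1.5 0 0" --turn '[0,0,0,0,0]'

```text
t: 56.08
tool_pos: [555.9, 88.7, 34.2]
tcp_rot: [0.052, -3.122, 0.001]
ft_force: [-20.3, -1.2, 8.1]
opening: 22.7
```

Call:
apply_moves --pt "0.5 0 0" --pt "1 0 0" --pt "1 0 0" --pt "1 0 0" --pt "1 0 0" --turn '[0,0,0,0,0]' --grip 0.5

```text
t: 56.7
tool_pos: [555.9, 88.9, 36.4]
tcp_rot: [-0.052, 3.141, 0.0]
ft_force: [0.1, 0.0, 0.6]
opening: 42.8
```

Call:
apply_moves --pt "0 0 -3" --pt "0 0 -7" --pt "0 0 -12" --pt "5 -4 -17" --pt "11 -9 -23" --turn '[0,0,0,0,0]'

```text
t: 57.32
tool_pos: [480.5, 23.6, 234.1]
tcp_rot: [-0.054, 3.14, -0.0]
ft_force: [1.0, -1.1, 0.1]
opening: 42.8
```

Call:
apply_moves --pt "1 0 -2" --pt "3 0 -4" --pt "4 0 -5" --pt "4 0 -5" --pt "4 0 -5" --turn '[0,0,0,0,0]' --grip 1

```text
t: 57.95
tool_pos: [441.3, 22.8, 282.0]
tcp_rot: [0.052, -3.14, 0.0]
ft_force: [0.2, -0.6, -0.3]
opening: 85.6
```

```bash
python3 - <<'E'
from h import *
s=robot.sense();print(s['tool_pos'],s['ft_force'],s['opening'])
im=snap('wrist','w34.png')
c=cal('wrist'); print((-c[1].T@c[2]).round())
for col,y in (('red',89),('blue',25),('yellow',-40),('green',-102)): handle('wrist',im,col,(560,y),z=50,r=40)
for n,a,b in (('side',140,180),('scene',130,160)):
    im=snap(n,n+'34.png')
    cv2.imwrite('pics/%s34c.png'%n,cv2.cvtColor(cv2.resize(im[a:a+120,b:b+160],None,fx=5,fy=5,interpolation=cv2.INTER_CUBIC),cv2.COLOR_RGB2BGR))
E
```

```text
[441.25242701  22.82278198 282.01953453] [ 0.17723684 -0.58872551 -0.31742204] 85.61651199631106
[360.  19. 424.]
red top 876 rect ctr [553.   87.6] size [90.9 20.6] ang 0.065 mean [551.8  87.5] pca ang 0.061
red all 1089 rect ctr [550.3  82.9] size [96.2 40.4] ang 0.034 mean [551.4  85. ] pca ang 0.041
blue top 806 rect ctr [555.2  25.5] size [90.4 19.4] ang 0.026 mean [554.9  25.2] pca ang 0.021
blue all 959 rect ctr [552.3  24.1] size [96.2 34.4] ang 0.034 mean [552.6  24.8] pca ang 0.028
yellow top 869 rect ctr [557.4 -38.1] size [90.7 21.4] ang 0.003 mean [557.3 -38. ] pca ang 0.006
yellow all 1176 rect ctr [554.4 -33.7] size [96.8 40.3] ang 0.004 mean [555.8 -36.9] pca ang 0.025
green top 690 rect ctr [ 558.4 -100.3] size [88.8 21.5] ang 0.007 mean [548.5 -99.3] pca ang 0.083
green all 860 rect ctr [557. -97.] size [92.3 30.6] ang 0.108 mean [551.  -96.5] pca ang 0.089
```

View pics/w34.png

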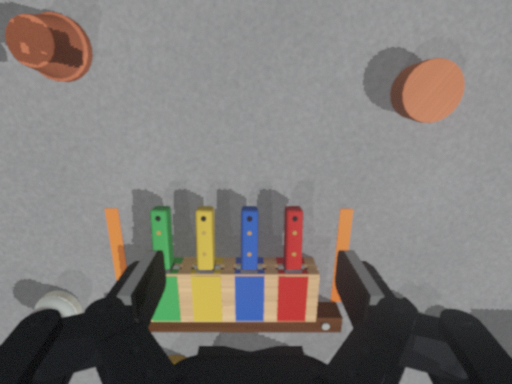

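View pics/side34c.png

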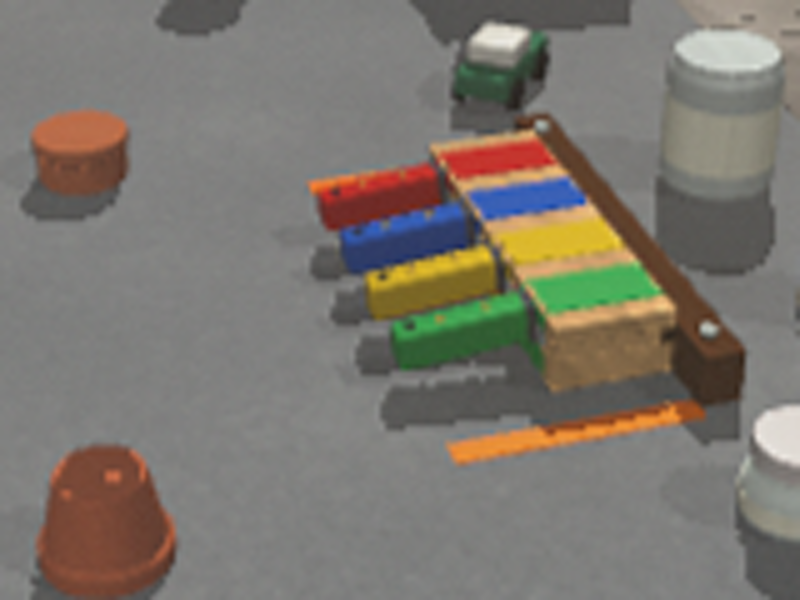

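View pics/scene34c.png

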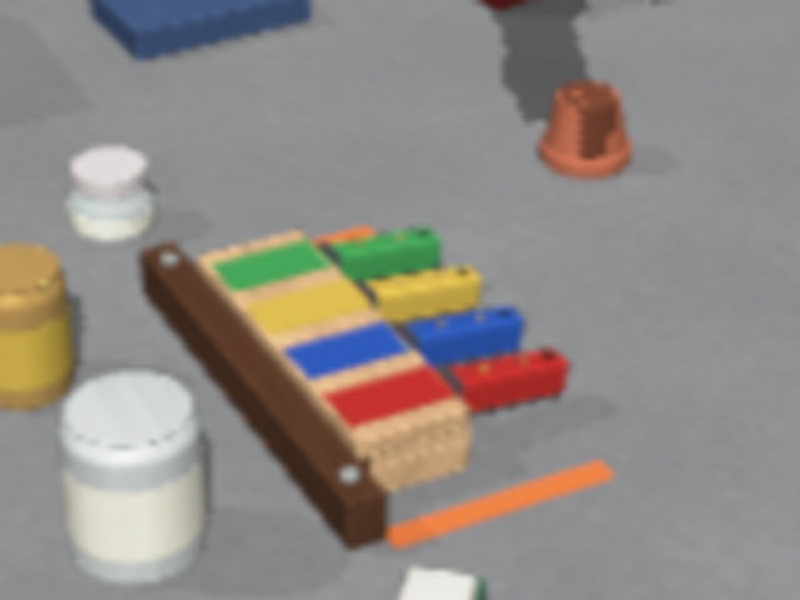

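```bash
python3 - <<'E'
from h import *
im=load('w34.png'); c=cal('wrist')
o=mask(im,'orange',130); L=[]
for x0,x1 in ((100,130),(330,358)):
    M=[]
    for r in range(214,256,3):
        ix=np.flatnonzero(o[r,x0:x1])
        if len(ix)>3: M.append(ray(c,[(x0+ix[0]-.5,r),(x0+ix[-1]+.5,r)],0).mean(0))
    M=np.array(M); p=np.polyfit(M[:,0],M[:,1],1); L.append(np.polyval(p,653)); print(p)
print('mid',sum(L)/2)
W=[]
for col in ('yellow','blue','red'):
    b=max([b for b in blobs(mask(im,col,110),300) if 150<b[1][0]<320 and 275<b[1][1]<325],key=lambda b:b[0])
    E=np.array([ray(c,[(np.flatnonzero(b[3][r])[0]-.5,r),(np.flatnonzero(b[3][r])[-1]+.5,r)],50).mean(0) for r in range(285,315,4)])
    k=E.mean(0); W.append(k); print(col,k.round(1),ray(c,[b[1]],50).round(1))
W=np.array(W); d=W[2]-W[0]; print('yaw',np.arctan2(-d[0],d[1]),'centre y',(W[0]+W[1])[1]/2)
# before/after bystanders in side & scene
for n in ('side','scene'):
    a=load(n+'0.png').astype(int); b=load(n+'34.png').astype(int); d=(np.abs(a-b).sum(2)>90).astype(np.uint8)
    cv2.imwrite(f'pics/d_{n}.png',d*255)
E
```

```text
[ 3.39332939e-02 -2.06148948e+02]
[1.58174269e-02 1.63984156e+02]
mid -4.838785783563637
yellow [654.5 -36.5  50. ] [[653.  -36.5  50. ]]
blue [652.3  27.4  50. ] [[650.2  27.3  50. ]]
red [650.2  91.5  50. ] [[649.3  91.5  50. ]]
yaw 0.033724917259180795 centre y -4.567067829475278
```

View pics/d_side.png

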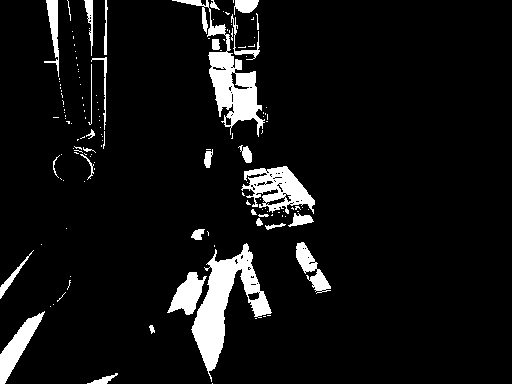

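```bash
python3 - <<'E'
from h import *
print(robot.job_done())
E
```

```text
the job is handed in; nothing more can be done
None
```

The job is handed in at about 58 s. The rack is against the batten and all four scrapers are in the slots of their own colour. No verdict was reported.

**Rack:** I pushed it with the open fingers low on its front. It stopped moving as the push force rose from 9 to 19 N. My last wrist measurement put it within about 1 mm of the middle between the tapes. Its yaw was about 0.03 rad, matching the batten. An edge measurement right after the push suggested a gap of about 2 mm to the batten. I put that down to edge bias, because the rack would not move further under 15–20 N on any later push.

**Scrapers:** They went in as green, blue, yellow, green again, then red. Each was pushed until the handle stopped against the rack at 15–21 N.

**Green, second time:** Before yellow went in, green shifted about 27 mm out of its slot while the arm was not near it.
- I nudged it straight and tried to push it home from behind, but it jammed because it was tilted nose-up. The wrist force reached 49 N.
- I then pulled it out, and setting it down flat spiked the wrist force to 53 N. I gripped it again level and reinserted it fully.
- Both peaks came through the fingers or the held scraper and were well under the 120 N wrist limit.

**Last checks:** The wrist, side and scene pictures all show the four handles at the rack front. Comparing the side view before and after shows only scrapers, rack, arm and shadows changed. I saved the same comparison for the scene view but did not look at it.

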